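# Ready the coffee measure over the nested bowls

## Robot

A 6-joint arm with a two-finger parallel gripper is mounted at the origin on the work surface. World frame = base frame: x ahead of the robot, y to its left, z up, the work surface at z = 0. Lengths are in m, angles in rad, forces in N, time in s.
With the tool pointing down it reaches from about 0.4 to 0.825 m from the base axis. Payload 7 kg.
Tool frame: the origin (TCP) lies between the finger pads; the fingertips stand 22 mm ahead of it and the grasp point (between the pads) lies 3 mm ahead of it (r.tips_ahead is the z of the fingertips in the tool frame, in m); z points along the fingers, y is the direction in which the jaws open and shut (so a half turn about z gives the same grasp; the last joint's range is limited). The gripper opens to 88 mm and grips with 3 to 60 N. Pads are 19 mm wide; open, the fingers measure 130 mm over their backs; the gripper's body (78 mm by 193 mm) begins 47 mm behind the grasp point.
Start: joints at [-0.995, 0.359, 0.012, 0, -1.224, -0.288], TCP at [0.192, -0.647, 0.249] pointing down, gripper open.
Joint ranges: [-3.07, 3.07], [-1.43, 2.12], [-1.02, 1.25], [-3.03, 1.67], [-3.05, -0], [-3.03, 3.03]. Speed limits (rad/s): [2.39, 2.39, 3.01, 3.14, 3.14, 3.14].

## Interface

Orientations are given as a unit quaternion [w, x, y, z].
In Python, from rig import r, eyes, ticket, models gives the robot as it stands.
- The arm moves only by the tool carry_out, never from a script. Its argument "steps" is text: rows parted by semicolons, each of 6 numbers parted by spaces: the shift along the tool's x, y, z in cm, then the turn, a rotation vector about the tool's x, y, z in rad. A call has 1 to 12 rows; each row shifts and turns the pose as measured when the row begins, along the tool's axes as they then stand; what a row does not reach is not made up. A row lasts 1/10 s, in which the tool goes at most 50 mm and 8.59 degrees, less where a joint would pass 70% of its speed; a pose out of reach is approached as far as the arm can. A call is refused whole if a number of a shift passes 5 or a number of a turn 0.15, either way. A call with a gripper value outside its range is refused whole. "claw" is the finger opening in cm, from 0 to 8.76, set as the call begins (left out, the last holds). The fingers move at their own pace and stop on an object; "newtons" is the grip in N (left out, the last holds). Time passes only in rows, so rows that do not move let the fingers close. It gives the time, the measured TCP pose, the force and the opening at its end, in the units of the state.
- r.sense(): the state, without advancing time (a new reading comes with each control period).
- eyes.capture(name): name is "scene" or "top"; returns a dict with "image" (420x560x3 uint8, red, green, blue), "vertical_fov" (degrees; the focal length in pixels is half the picture's height over the tangent of half this angle, whatever the lens; pixels are square), "cx", "cy" (the principal point, pixels), "dist_coeffs" ([k1, k2, p1, p2, k3] as OpenCV has them; the pictures are not rectified), "origin" and "attitude" of the camera in the world. Camera axes: x right, y up, looking along -z (the intrinsics and any distortion apply to the point x, -y, -z); pixel columns grow to the right and rows downward; lengths in m; the calibration is good to about 2 mm. A picture is of the moment at which its call begins. There is no depth.
- ticket.hand_in(): hands the job in, once; it reports no verdict.
Trained networks look in a picture, given as the dict that the camera call returned (one of the last four; its "shot" number tells which), for a name from the list of things; names that differ only in an ending like _2 or _b are one class to them, and where a whole thing is asked for, a point or a joint stands for the part that bears it (a point fixed in the world has none). Each returns a list of dicts, best first, with "p" (0 to 1); they miss things now and then, are a little off and sometimes report something else, mostly with a low value. They report only what shows in the picture. A call takes as long as a camera call. They do not tell look-alikes from the thing itself.
- models.masks_of(thing, picture): "mask" (420x560 bool, what is visible of it).
- models.pinpoint(thing, picture): "xyz" ([x, y, z] in m, in the coordinates of the camera as it stood for that picture, good to about 4 mm: a listed point, or the origin of a listed thing).
The state is a dict: "clock": time; "q": joint angles; "qvel": joint speeds; "effort": joint torques, N m; "position": TCP position; "orientation": TCP orientation; "ft_force": force on the tool from outside, world axes, zero at the start; "ft_torque": the same for the moment, N m; "opening": finger opening in m.
Only numpy, scipy, OpenCV 4.12 (cv2) and the standard library are available. Lean on these libraries where they do the work, as an engineer would, in place of code of your own. Each camera call takes 0.05 s, during which the arm holds its last target.

## Task

Nest the three steel bowls in size order: first the middle one into the large one, then the small one into the middle one. Then pick up the wooden coffee measure that lies on its side, find out (by feel if need be) which of its two ends has the blind hole, turn it so that the hole faces straight up, and hold it still, centred over the nested bowls and about a hand's width above them, ready to be filled with the bowls catching any spill. The program finishes while still holding it there; the mug, the jar and the tin are to be left alone.

Things in the scene. Friction and masses are not known exactly. Their poses are not given: they have to be found in the camera images.
- large_bowl_rim (a point): Centre of the mouth (rim height, 50 mm above its underside) of the large round steel bowl, 144 mm across the outside, 50 mm high. Wall and floor 4 mm thick; outer wall upright from 22 mm up to the rim, narrowing below to a 120 mm foot. About 220 g, loose, open side up, z up.
- middle_bowl_rim (a point): Centre of the mouth (rim height, 56 mm above its underside) of the middle round steel bowl, 98 mm across the outside, 56 mm high. Wall and floor 4 mm thick; wall upright from 22 mm up to the rim, narrowing below to an 80 mm foot. About 130 g, loose, open side up, z up. Too wide to grip across: pinch its wall at the rim. Standing in the large bowl it is raised 4 mm.
- small_bowl_rim (a point): Centre of the mouth (rim height, 64 mm above its underside) of the small round steel bowl (a cup), 50 mm across the outside, 64 mm high. Wall and floor 4 mm thick; wall upright from 22 mm up to the rim, narrowing below to a 40 mm foot. About 70 g, loose, open side up, z up. Standing in the other two its rim is 72 mm above the counter.
- measure_center (a point): Centre of a wooden coffee measure: block 76 long, 50 x 50 mm, about 300 g, lying on a long side (centre 25 mm up, z up). Its x axis runs lengthways, out of the end with the round blind hole (30 wide, 45 mm deep): hole up = x up. The closed end has a flat dark inlay that looks like the hole, and a weight: the balance point is 17 mm from the middle towards it, so the hole end feels lighter.
- mug: Bystander: blue ceramic mug, 80 mm across, 92 mm high, with a handle; origin at the centre of its underside.
- jar: Bystander: glass jar with a green cap, 72 mm across, 110 mm high; origin at the centre of its underside.
- tin: Bystander: red tin with a paper label, 66 mm across, 120 mm high; origin at the centre of its underside.
Mind the look-alikes: they are no part of the job. What is shaped like the part that bears middle_bowl_rim but purple or yellow is not meant.

How it is judged:
On the way, in this order (a step that is already met when the one before it is completed fails the run):
1. the middle bowl stands in the large bowl (height (world z) of large_bowl_rim between 0.045 and 0.055 m and angle between each of large_bowl_rim, middle_bowl_rim's own z axis and vertical below 0.16 rad and horizontal distance between middle_bowl_rim and large_bowl_rim below 0.024 m and z of middle_bowl_rim in the frame of large_bowl_rim between 0.002 and 0.018 m and contact force between the fingers and middle_bowl below 0.3 N), for 0.2 s.
2. the small bowl stands in the middle bowl, which stands in the large bowl (height (world z) of large_bowl_rim between 0.045 and 0.055 m and angle between each of large_bowl_rim, middle_bowl_rim, small_bowl_rim's own z axis and vertical below 0.16 rad and horizontal distance between middle_bowl_rim and large_bowl_rim below 0.024 m and z of middle_bowl_rim in the frame of large_bowl_rim between 0.002 and 0.018 m and horizontal distance between small_bowl_rim and middle_bowl_rim below 0.024 m and z of small_bowl_rim in the frame of middle_bowl_rim between 0.004 and 0.02 m and contact force between the fingers and small_bowl below 0.3 N), for 0.2 s.
At the end, for the whole second after the job is handed in: The bowls stand nested, upright and seated (rim heights within 8 mm), the large one on the counter. The fingers hold the measure still, hole up within 15 degrees, its centre within 50 mm of the large bowl's centre in plan and 130 to 300 mm above the counter, touching no bowl (height (world z) of large_bowl_rim between 0.045 and 0.055 m and angle between each of large_bowl_rim, middle_bowl_rim, small_bowl_rim's own z axis and vertical below 0.16 rad and horizontal distance between middle_bowl_rim and large_bowl_rim below 0.024 m and z of middle_bowl_rim in the frame of large_bowl_rim between 0.002 and 0.018 m and horizontal distance between small_bowl_rim and middle_bowl_rim below 0.024 m and z of small_bowl_rim in the frame of middle_bowl_rim between 0.004 and 0.02 m and angle between measure_center's own x axis and vertical below 0.262 rad and horizontal distance between measure_center and large_bowl_rim below 0.05 m and height (world z) of measure_center between 0.13 and 0.3 m and linear speed of measure below 0.03 m/s and angular speed of measure below 0.2 rad/s and contact force between the fingers and measure above 2 N and contact force between measure and large_bowl below 0.2 N and contact force between measure and middle_bowl below 0.2 N and contact force between measure and small_bowl below 0.2 N); the arm keeps its last pose, push and grip.
It fails at once if a bystander (mug, jar or tin) is shifted by more than 30 mm or tipped (distance of any of mug, jar, tin from where it was at the start of the episode above 0.03 m or angle between any of mug, jar, tin's own z axis and vertical above 0.3 rad).
It also fails if it takes over 70 s, if anything falls off the work surface, if the arm or the gripper's body presses on something with over 40 N, if the wrist force passes 120 N, or if a joint passes its speed limit or range.

## Working session

There is one attempt and no reset: what is moved stays moved. The work goes in short steps, Python scripts to look and compute and a tool call to move; the robot and the scene stay as the last step left them, time stands still between calls to the robot, and variables do not carry over. Pictures are saved under pics/ and viewed, and the job is handed in when it is done.

Besides the shell and the picture viewer there is one more tool, called after "Request:" as a command line: name --argument value ..., lists and objects as JSON in quotes. carry_out: Moves the arm, as the interface text tells. Its arguments: {"type":"object","properties":{"steps":{"type":"string"},"claw":{"type":"number"},"newtons":{"type":"number"}},"required":["steps"]}

```bash
ls; mkdir -p pics; cat > h.py <<'E'
import numpy as np, cv2
from rig import r, eyes, ticket, models
from scipy.spatial.transform import Rotation as R
def rot(q): 
    return R.from_quat([q[1],q[2],q[3],q[0]])
def camR(p):
    a=np.array(p["attitude"])
    return a if a.shape==(3,3) else rot(a).as_matrix()
def K(p):
    f=210/np.tan(np.radians(p["vertical_fov"])/2)
    return np.array([[f,0,p["cx"]],[0,f,p["cy"]],[0,0,1]])
def towld(p,xyz): return camR(p)@np.array(xyz)+np.array(p["origin"])
def proj(p,w):
    c=camR(p).T@(np.array(w)-np.array(p["origin"]))
    c=c*np.array([1,-1,-1])
    o,_=cv2.projectPoints(c.reshape(1,1,3),np.zeros(3),np.zeros(3),K(p),np.array(p["dist_coeffs"],float))
    return o.ravel()
def onplane(p,uv,z):
    u=cv2.undistortPoints(np.array(uv,float).reshape(1,1,2),K(p),np.array(p["dist_coeffs"],float)).ravel()
    d=camR(p)@np.array([u[0],-u[1],-1]); o=np.array(p["origin"])
    return o+d*(z-o[2])/d[2]
def save(p,n,box=None,s=1):
    im=p["image"][:,:,::-1]
    if box: im=im[box[1]:box[3],box[0]:box[2]]
    if s!=1: im=cv2.resize(im,None,fx=s,fy=s,interpolation=cv2.INTER_CUBIC)
    cv2.imwrite("pics/"+n,im)
E
python3 - <<'E'
from h import *
np.set_printoptions(precision=4,suppress=True)
for c in ["scene","top"]:
    p=eyes.capture(c); save(p,c+"0.png")
    print(c,{k:v for k,v in p.items() if k!="image"})
    for t in ["large_bowl_rim","middle_bowl_rim","small_bowl_rim","measure_center","mug","jar","tin"]:
        for d in models.pinpoint(t,p):
            w=towld(p,d["xyz"]); print(t,round(d["p"],2),w,proj(p,w).round())
print(r.sense())
E
```

```text
pics
scene {'vertical_fov': 46.25022154829453, 'cx': 275.94531808904094, 'cy': 208.60602537404137, 'dist_coeffs': array([-0.1356,  0.    ,  0.    ,  0.    ,  0.    ]), 'origin': array([ 1.4292, -0.2521,  0.9377]), 'attitude': array([0.7283, 0.3149, 0.2389, 0.5598]), 'shot': 1}
middle_bowl_rim 0.94 [0.3942 0.1778 0.058 ] [326. 165.]
middle_bowl_rim 0.64 [0.5217 0.0371 0.0583] [291. 203.]
middle_bowl_rim 0.63 [0.3665 0.0147 0.058 ] [268. 168.]
small_bowl_rim 0.64 [ 0.6229 -0.1362  0.0715] [234. 239.]
measure_center 0.7 [0.5084 0.3365 0.0286] [391. 189.]
mug 0.67 [0.7242 0.0954 0.002 ] [336. 270.]
jar 0.86 [0.6803 0.3284 0.0002] [414. 239.]
tin 0.84 [ 0.685  -0.3562 -0.0015] [150. 295.]
top {'vertical_fov': 54.65628312335304, 'cx': 285.8165448366637, 'cy': 206.3220161725033, 'dist_coeffs': array([0.0396, 0.    , 0.    , 0.    , 0.    ]), 'origin': array([ 0.4031, -0.027 ,  1.0386]), 'attitude': array([ 0.7128,  0.0596, -0.058 , -0.6964]), 'shot': 2}
large_bowl_rim 0.84 [ 0.4647 -0.3035  0.0484] [401. 252.]
middle_bowl_rim 0.95 [0.3683 0.0162 0.0546] [267. 289.]
middle_bowl_rim 0.94 [0.5223 0.0404 0.0513] [259. 225.]
middle_bowl_rim 0.82 [0.3907 0.1747 0.059 ] [201. 278.]
small_bowl_rim 0.68 [0.5225 0.0383 0.0552] [260. 224.]
measure_center 0.82 [0.5012 0.3398 0.0185] [141. 232.]
mug 0.89 [ 0.7249  0.0939 -0.0006] [243. 151.]
jar 0.61 [ 0.686   0.3302 -0.0018] [153. 163.]
tin 0.65 [ 0.6878 -0.3523 -0.0051] [412. 168.]
{'clock': 0.8, 'q': array([-0.9949,  0.3586,  0.0119, -0.0001, -1.2241, -0.2882]), 'qvel': array([-0.0007,  0.0004,  0.0017,  0.0005,  0.0004,  0.0009]), 'effort': array([  0.0005, -58.2284,  29.3292,   7.0024,   0.0127,  -0.0001]), 'position': array([ 0.1916, -0.6472,  0.2485]), 'orientation': array([ 0.    , -0.1434,  0.9897,  0.    ]), 'ft_force': array([-0.1521,  0.4695, -0.3236]), 'ft_torque': array([-0.0408,  0.0061, -0.0051]), 'opening': 0.08746973881556562}
```

View pics/scene0.png

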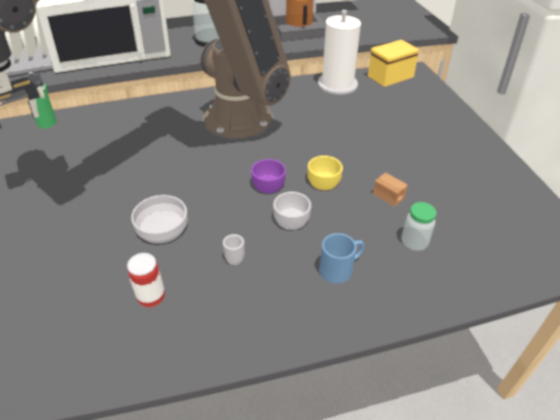

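View pics/top0.png

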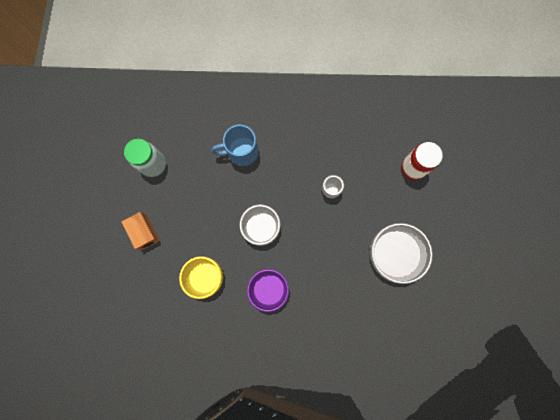

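Scene: the steel middle bowl is at (291,210), the large bowl at (160,218), the cup at (234,249) and the measure at (390,189). In the top view they are at (260,225), (401,253), (333,187) and (140,231). Candidates for the middle bowl in the top view are steel (260,225), purple (268,290) and yellow (201,278). I choose steel, since the other two are look-alikes.

```bash
cat > loc.py <<'E'
from h import *
np.set_printoptions(precision=4,suppress=True)
def rimfit(p,uv0,rad,z):
    """fit rim outer circle: bright-steel threshold blob, project contour to rim plane, robust fit of circle w/ known radius"""
    from scipy.optimize import least_squares
    g=cv2.cvtColor(p["image"],cv2.COLOR_RGB2GRAY)
    c0=onplane(p,uv0,z)
    # radial max-gradient outer edge
    gb=cv2.GaussianBlur(g.astype(np.float32),(3,3),0)
    pts=[]
    for a in np.arange(0,2*np.pi,0.05):
        rr=np.arange(rad-0.014,rad+0.014,0.0005)
        q=np.array([proj(p,c0+np.array([np.cos(a)*t,np.sin(a)*t,0])) for t in rr],np.float32)
        v=cv2.remap(gb,q[:,0].reshape(1,-1),q[:,1].reshape(1,-1),cv2.INTER_LINEAR).ravel()
        d=v[:-6]-v[6:]
        i=d.argmax()
        if d[i]>25: pts.append(c0[:2]+np.array([np.cos(a),np.sin(a)])*rr[i+3])
    pts=np.array(pts)
    f=lambda x:np.hypot(pts[:,0]-x[0],pts[:,1]-x[1])-x[2]
    s=least_squares(f,[c0[0],c0[1],rad],loss="soft_l1",f_scale=0.001)
    return s.x,len(pts),np.median(abs(f(s.x)))
E
python3 - <<'E'
from loc import *
p=eyes.capture("top"); s=eyes.capture("scene")
for n,w,rad,z in [("large",[.4647,-.3035,.05],.072,.05),("mid",[.522,.0385,.056],.049,.056),("small",[.623,-.136,.064],.025,.064)]:
    for c in (p,s):
        uv=proj(c,w); x=rimfit(c,uv,rad,z); x=rimfit(c,proj(c,[x[0][0],x[0][1],z]),rad,z); print(n,x)
for c in (p,s):
    for n in ["measure_center","large_bowl_rim","small_bowl_rim"]:
        m=models.masks_of(n,c)
        for d in m:
            ys,xs=np.nonzero(d["mask"]); print(n,d["p"],xs.min(),xs.max(),ys.min(),ys.max(),len(xs))
            if n=="measure_center":
                cn,_=cv2.findContours(d["mask"].astype(np.uint8),0,2); print(cv2.minAreaRect(max(cn,key=len)))
save(p,"mt.png",(90,180,200,280),6); save(s,"ms.png",(340,150,440,230),7)
save(p,"bt.png",(220,150,440,300),3.5)
E
```

```text
large (array([ 0.4628, -0.3045,  0.0727]), 126, np.float64(0.0002679746657767712))
large (array([ 0.464 , -0.3066,  0.0739]), 42, np.float64(0.00040883328223270676))
mid (array([0.5228, 0.0402, 0.0497]), 126, np.float64(0.0002655270865200912))
mid (array([0.5243, 0.0382, 0.051 ]), 42, np.float64(0.0004611276859251903))
small (array([ 0.6235, -0.1376,  0.0256]), 126, np.float64(0.00039773710039192785))
small (array([ 0.624 , -0.1394,  0.0266]), 84, np.float64(0.0004660371231067998))
measure_center 0.59 122 159 213 250 928
((140.10000610351562, 231.2000274658203), (35.329872131347656, 27.72724151611328), 63.43495178222656)
large_bowl_rim 0.74 370 431 224 282 2840
small_bowl_rim 0.65 321 342 176 197 402
small_bowl_rim 0.63 121 158 213 250 922
measure_center 0.71 373 407 173 205 747
((388.8000183105469, 188.40000915527344), (32.199378967285156, 25.938386917114258), 26.56505012512207)
large_bowl_rim 0.81 131 187 195 242 2147
small_bowl_rim 0.69 223 244 235 264 530
small_bowl_rim 0.24 401 435 202 250 1306
```

View pics/mt.png

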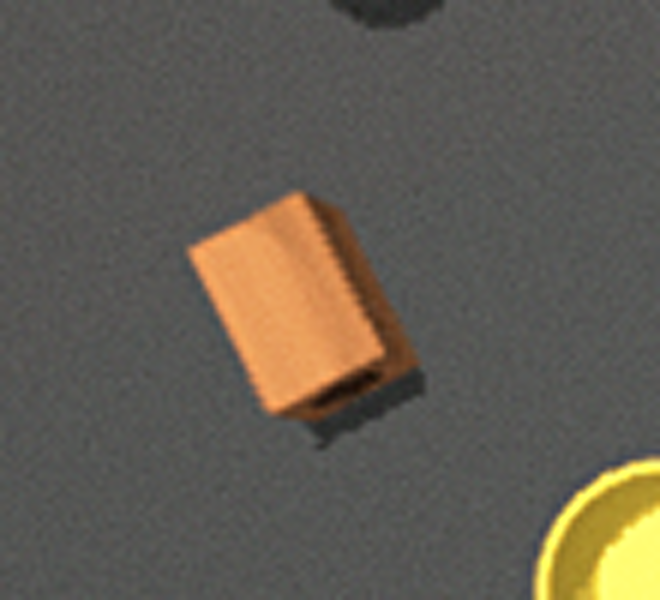

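View pics/ms.png

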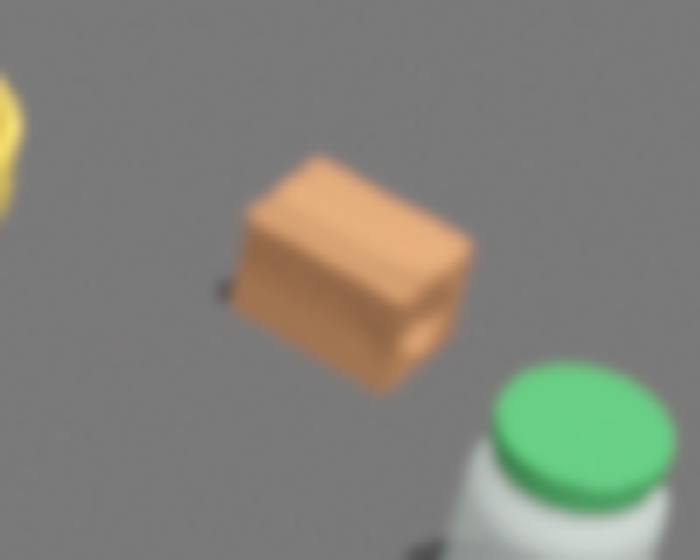

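View pics/bt.png

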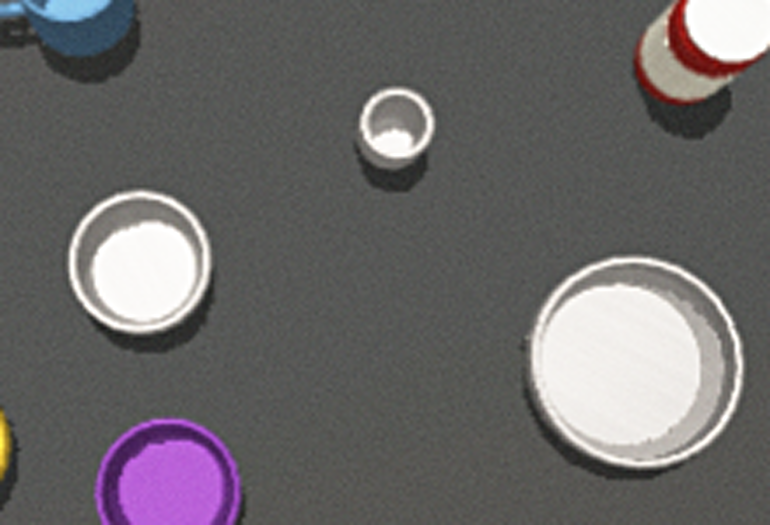

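Close crops confirm that the middle bowl at top (260,225) is steel. In the scene view the measure's far end (+x, towards the jar) shows a hole lit inside. Its near end shows a flat dark disc, probably the inlay, which I'll check by feel. Next is a move-planning helper.

```bash
cat > plan.py <<'E'
from h import *
import sys
np.set_printoptions(precision=4,suppress=True)
def Rdown(az):
    y=np.array([np.cos(az),np.sin(az),0]); z=np.array([0,0,-1.]); return np.stack([np.cross(y,z),y,z],1)
def state():
    s=r.sense(); return s,np.array(s["position"]),rot(s["orientation"]).as_matrix()
def plan(P,Q,p=None,Rc=None,step=4.5,turn=0.14):
    """rows from the pose to (P,Q); rounded; prints predicted end"""
    s,p0,R0=state()
    if p is None: p,Rc=p0,R0
    p=np.array(p,float); P=np.array(P,float); rows=[]
    for i in range(60):
        d=Rc.T@(P-p)*100; w=R.from_matrix(Rc.T@Q).as_rotvec()
        n=max(np.abs(d).max()/step,np.linalg.norm(d)/step,np.linalg.norm(w)/turn)
        if n<0.02 or (np.linalg.norm(d)<.05 and np.linalg.norm(w)<.005): break
        n=int(np.ceil(n))
        dd=np.round(d/n,2); ww=np.round(w/n,3)
        rows.append(" ".join("%g"%(v+0) for v in [*dd,*ww]))
        p=p+Rc@dd/100; Rc=Rc@R.from_rotvec(ww).as_matrix()
    return rows,p,Rc
def az(): 
    s,p,Rc=state(); return np.arctan2(Rc[1,1],Rc[0,1])
def show(rows):
    for i in range(0,len(rows),12): print("; ".join(rows[i:i+12]))
def st():
    s,p,Rc=state(); print("t",round(s["clock"],2),"p",p,"az",round(az(),3),"z",Rc[:,2],"open",round(s["opening"],4),"F",s["ft_force"],"T",s["ft_torque"],"q",s["q"])
E
python3 - <<'E'
from plan import *
st()
a=np.pi
rows,p,Q=plan([.5,-.25,.249],Rdown(2.6)); show(rows); print()
rows,p,Q=plan([.476,.039,.15],Rdown(a),p,Q); show(rows); print(p)
E
```

```text
t 1.2 p [ 0.1916 -0.6472  0.2486] az 1.859 z [ 0.  0. -1.] open 0.0875 F [ 0.9134 -0.3968 -0.1389] T [ 0.01   -0.0587 -0.0166] q [-0.9949  0.3586  0.0119 -0.     -1.2241 -0.2881]
-3.4 2.44 0 0 0 -0.062; -3.55 2.23 0 0 0 -0.062; -3.68 2 0 0 0 -0.062; -3.8 1.77 0 0 0 -0.062; -3.9 1.54 -0.01 0 0 -0.062; -3.99 1.29 0 0 0 -0.062; -4.06 1.04 -0.01 0 0 -0.062; -4.12 0.79 0 0 0 -0.061; -4.16 0.53 -0.01 0 0 -0.062; -4.18 0.28 0 0 0 -0.061; -4.19 0.02 -0.01 0 0 -0.062; -4.18 -0.24 0 0 0 -0.061

-3.36 2.42 1.41 0 0 -0.077; -3.54 2.16 1.41 0 0 -0.077; -3.69 1.88 1.42 0 0 -0.078; -3.83 1.59 1.41 0 0 -0.077; -3.94 1.29 1.42 0 0 -0.078; -4.02 0.97 1.41 0 0 -0.077; -4.09 0.66 1.42 0 0 -0.078
[0.476 0.039 0.15 ]
```

Request:
carry_out --steps "-3.4 2.4 0 0 0 -0.06; -3.6 2.2 0 0 0 -0.06; -3.7 2 0 0 0 -0.06; -3.8 1.8 0 0 0 -0.06; -3.9 1.5 0 0 0 -0.06; -4 1.3 0 0 0 -0.06; -4.1 1 0 0 0 -0.06; -4.1 0.8 0 0 0 -0.06; -4.2 0.5 0 0 0 -0.06; -4.2 0.3 0 0 0 -0.06; -4.2 0 0 0 0 -0.06; -4.2 -0.2 0 0 0 -0.06" --claw 3.0

```text
clock: 2.4
position: [0.5099, -0.2389, 0.249]
orientation: [0.001, -0.492, 0.871, -0.001]
ft_force: [1.5, -1.1, 0.8]
opening: 0.0299
```

```bash
python3 - <<'E'
from plan import *
st()
rows,p,Q=plan([.4765,.0394,.15],Rdown(np.pi)); show(rows)
E
```

```text
t 2.4 p [ 0.5099 -0.2389  0.249 ] az 2.599 z [ 0.0029 -0.0015 -1.    ] open 0.0299 F [ 1.5131 -1.0698  0.7522] T [-0.0163 -0.0418 -0.0211] q [-0.0898  0.1732 -0.2409  0.0014 -1.1537 -0.4532]
-3.16 2.47 1.41 0 0 -0.077; -3.34 2.21 1.41 -0.001 0 -0.078; -3.5 1.95 1.41 0 0 -0.077; -3.64 1.67 1.41 -0.001 0 -0.078; -3.76 1.38 1.41 0 0 -0.077; -3.86 1.09 1.41 -0.001 0 -0.078; -3.92 0.79 1.41 0 -0.001 -0.077
```

Request:
carry_out --steps "-3.2 2.5 1.4 0 0 -0.078; -3.3 2.2 1.4 0 0 -0.078; -3.5 1.9 1.4 0 0 -0.078; -3.6 1.7 1.4 0 0 -0.078; -3.8 1.4 1.4 0 0 -0.078; -3.9 1.1 1.4 0 0 -0.078; -3.9 0.8 1.4 0 0 -0.078; 0 0 0 0 0 0"

```text
clock: 3.2
position: [0.4758, 0.0533, 0.1487]
orientation: [-0.003, 0.719, -0.695, 0.004]
ft_force: [0.4, 0.5, 0.2]
opening: 0.0301
```

```bash
python3 - <<'E'
from plan import *
st()
rows,p,Q=plan([.4765,.0394,.065],Rdown(np.pi)); show(rows)
E
```

```text
t 3.2 p [0.4758 0.0533 0.1487] az -3.107 z [ 0.0105 -0.0018 -0.9999] open 0.0301 F [0.4214 0.495  0.19  ] T [-0.0206  0.1354 -0.0108] q [ 0.5292  0.1231 -0.5595  0.0089 -0.88   -0.5006]
0.69 0.03 4.19 -0.005 -0.001 0.017; 0.69 0 4.18 -0.006 -0.001 0.017
```

Request:
carry_out --steps "1.4 0 1 -0.01 0 0.034; 0 0 3 0 0 0; 0 0 2.5 0 0 0; 0 0 0 0 0 0"

```text
clock: 3.6
position: [0.4775, 0.0378, 0.0826]
orientation: [0.001, -0.706, 0.708, -0.001]
ft_force: [-0.6, 0.1, -0.9]
opening: 0.0299
```

```bash
python3 - <<'E'
from plan import *
st()
rows,p,Q=plan([.4765,.0394,.065],Rdown(np.pi)); show(rows)
p=eyes.capture("top"); save(p,"g1.png",(180,140,340,300),4)
p=eyes.capture("scene"); save(p,"g1s.png",(200,100,400,260),4)
E
```

```text
t 3.6 p [0.4775 0.0378 0.0826] az 3.138 z [ 0.0025 -0.0006 -1.    ] open 0.0299 F [-0.5516  0.0755 -0.8593] T [-0.0186  0.2444 -0.0453] q [ 0.4923  0.2194 -0.6285  0.0026 -0.7209 -0.498 ]
-0.16 0.11 1.76 -0.003 -0.001 -0.004
```

View pics/g1s.png

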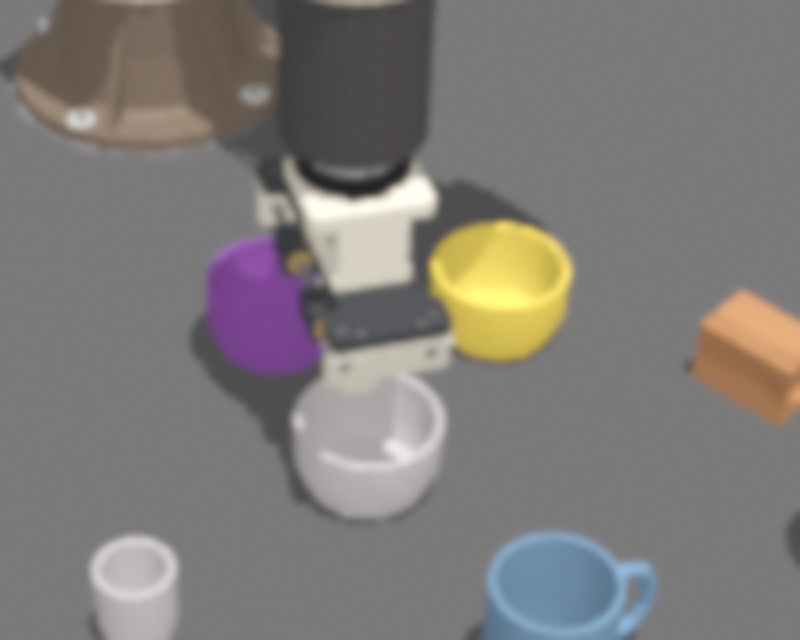

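The view shows the inner finger entering the steel bowl at its base side, around (285,193) in the scene frame. I'll descend and pinch.

Request:
carry_out --steps "-0.1 0.1 1.7 0 0 0; 0 0 0 0 0 0"

```text
clock: 3.9
position: [0.4803, 0.039, 0.0706]
orientation: [0.004, -0.705, 0.709, -0.003]
ft_force: [-0.4, -0.3, 0.2]
opening: 0.0296
```

Request:
carry_out --steps "0 0 0 0 0 0; 0 0 0 0 0 0; 0 0 0 0 0 0; 0 0 0 0 0 0; 0 0 0 0 0 0" --claw 0 --newtons 35

```text
clock: 4.4
position: [0.4828, 0.0392, 0.0753]
orientation: [0.007, -0.705, 0.709, -0.004]
ft_force: [-0.1, 0.0, -0.5]
opening: 0.0031
```

Request:
carry_out --steps "0 0 -1 0 0 0; 0 0 -1.5 0 0 0; 0 0 -2 0 0 0; 0 0 -3 0 0 0; 0 0 0 0 0 0"

```text
clock: 4.9
position: [0.4808, 0.0386, 0.1547]
orientation: [0.006, -0.705, 0.709, -0.004]
ft_force: [2.0, 0.3, -0.8]
opening: 0.0034
```

```bash
python3 - <<'E'
from plan import *
st()
p=eyes.capture("scene"); save(p,"g2s.png",(200,100,400,260),4)
E
```

```text
t 4.9 p [0.4808 0.0386 0.1547] az 3.137 z [ 0.0134  0.0027 -0.9999] open 0.0034 F [ 1.972   0.2611 -0.8059] T [ 0.0947 -0.0461 -0.0084] q [ 0.4922  0.1199 -0.5454  0.005  -0.8925 -0.5002]
```

View pics/g2s.png

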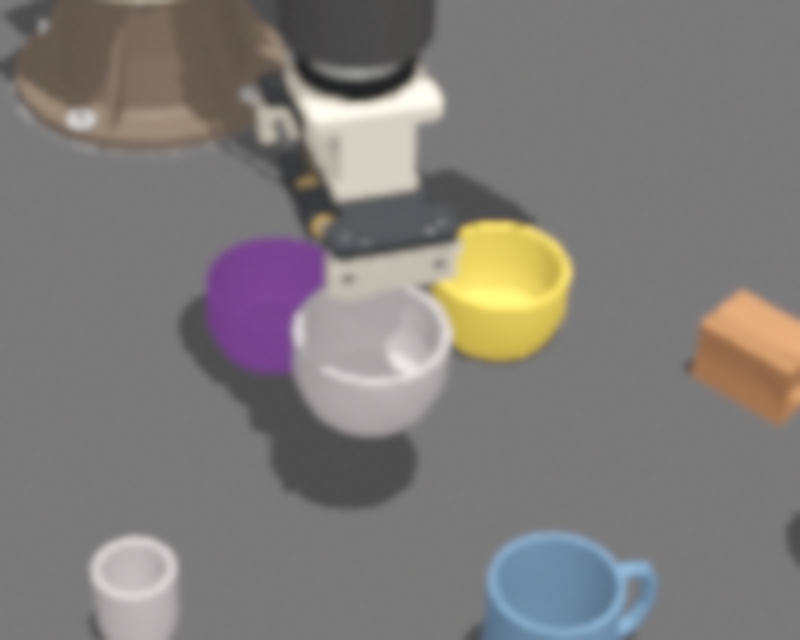

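The bowl is lifted and looks level. However, the tool crept up about 5 mm while closing, so the pinch is only about 3 mm deep. I'll set the bowl down and regrip deeper.

Request:
carry_out --steps "0 0 3 0 0 0; 0 0 2.5 0 0 0; 0 0 1.5 0 0 0; 0 0 0.5 0 0 0; 0 0 0.4 0 0 0"

```text
clock: 5.45
position: [0.4798, 0.0384, 0.0731]
orientation: [0.005, -0.705, 0.709, -0.003]
ft_force: [-19.2, 2.8, 56.0]
opening: 0.0031
```

```bash
python3 - <<'E'
from plan import *
st()
E
```

```text
t 5.45 p [0.4798 0.0384 0.0731] az 3.136 z [ 0.0116  0.0028 -0.9999] open 0.0031 F [-19.2004   2.7812  55.9581] T [1.2234 7.1779 0.0238] q [ 0.4922  0.2329 -0.6416  0.0048 -0.6848 -0.5009]
```

Request:
carry_out --steps "0 0 0 0 0 0; 0 0 0 0 0 0; 0 0 0 0 0 0" --claw 3.0

```text
clock: 5.75
position: [0.4809, 0.0389, 0.0747]
orientation: [0.006, -0.706, 0.709, -0.004]
ft_force: [1.2, -0.3, -0.2]
opening: 0.0219
```

```bash
python3 - <<'E'
from loc import *
from plan import *
st()
s=eyes.capture("scene"); save(s,"g3s.png",(200,100,400,260),4)
x=rimfit(s,proj(s,[.5235,.0394,.056]),.049,.056); x=rimfit(s,proj(s,[x[0][0],x[0][1],.056]),.049,.056);print(x)
E
```

```text
t 5.75 p [0.4809 0.0389 0.0747] az 3.137 z [ 0.0137  0.0033 -0.9999] open 0.0219 F [ 1.1534 -0.3001 -0.1829] T [0.0677 0.1461 0.027 ] q [ 0.4925  0.2308 -0.6394  0.0057 -0.687  -0.5009]
(array([0.5236, 0.0378, 0.0512]), 53, np.float64(0.0015410048306420468))
```

View pics/g3s.png

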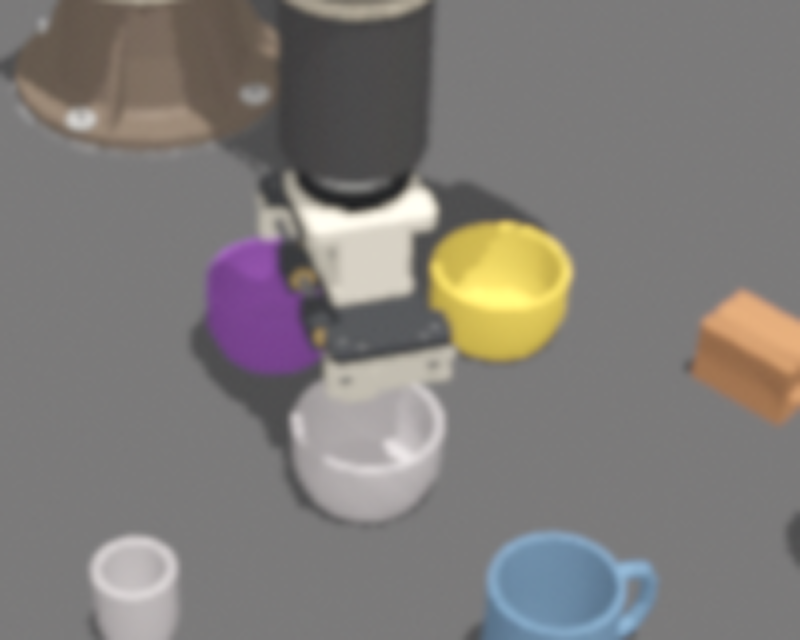

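```bash
python3 - <<'E'
from plan import *
st()
rows,p,Q=plan([.476,.039,.0635],Rdown(np.pi)); show(rows)
E
```

```text
t 5.8 p [0.4809 0.0389 0.0747] az 3.137 z [ 0.0138  0.0033 -0.9999] open 0.0251 F [-0.0993  0.3138  0.475 ] T [ 0.0314  0.1659 -0.0213] q [ 0.4924  0.2308 -0.6395  0.0057 -0.6869 -0.5009]
0 0.51 1.12 -0.014 0.003 -0.004
```

Request:
carry_out --steps "0 0.5 0.2 -0.015 0.003 -0.004; 0 0.1 0.6 -0.002 0 0; 0 0.05 0.7 -0.002 0 0; 0 0.05 0.1 -0.002 0 0"

```text
clock: 6.2
position: [0.4734, 0.0391, 0.0577]
orientation: [0.003, 0.707, -0.707, -0.003]
ft_force: [-1.0, -0.4, 0.5]
opening: 0.0295
```

```bash
python3 - <<'E'
from plan import *
st()
rows,p,Q=plan([.476,.039,.0635],Rdown(np.pi)); show(rows)
E
```

```text
t 6.2 p [0.4734 0.0391 0.0577] az -3.141 z [-0.0083  0.0006 -1.    ] open 0.0295 F [-0.9635 -0.3706  0.5015] T [0.0058 0.1464 0.0109] q [ 0.4943  0.259  -0.6502 -0.0072 -0.6686 -0.4885]
0 -0.25 -0.59 0.008 0.001 0
```

Request:
carry_out --steps "0 -0.3 -0.5 0.008 0 0; 0 0 0 0 0 0"

```text
clock: 6.4
position: [0.4764, 0.0388, 0.0622]
orientation: [0.001, 0.707, -0.707, -0.0]
ft_force: [0.4, 0.6, -0.8]
opening: 0.03
```

Request:
carry_out --steps "0 0 0 0 0 0; 0 0 0 0 0 0; 0 0 0 0 0 0; 0 0 0 0 0 0" --claw 0

```text
clock: 6.8
position: [0.4769, 0.039, 0.0628]
orientation: [-0.0, 0.707, -0.707, -0.0]
ft_force: [0.6, 0.6, -0.8]
opening: 0.0038
```

```bash
python3 - <<'E'
from plan import *
st()
E
```

```text
t 6.8 p [0.4769 0.039  0.0628] az -3.141 z [ 0.0001  0.0003 -1.    ] open 0.0038 F [ 0.5718  0.5551 -0.8215] T [ 0.0627 -0.0221 -0.0177] q [ 0.4939  0.2512 -0.6471 -0.0003 -0.6723 -0.4935]
```

Request:
carry_out --steps "0 0 -1.5 0 0 0; 0 0 -3 0 0 0; 0 0 -4 0 0 0; 0 0 -2 0 0 0; 0 0 0 0 0 0"

```text
clock: 7.3
position: [0.4749, 0.0381, 0.1698]
orientation: [-0.003, -0.707, 0.707, 0.001]
ft_force: [-0.2, -0.2, -1.7]
opening: 0.0033
```

```bash
python3 - <<'E'
from plan import *
st()
rows,p,Q=plan([.4288,-.2824,.17],Rdown(2.559),step=3.5); show(rows)
p=eyes.capture("scene"); save(p,"g4s.png",(200,100,400,260),4)
E
```

```text
t 7.3 p [0.4749 0.0381 0.1698] az 3.141 z [-0.0055 -0.002  -1.    ] open 0.0033 F [-0.2464 -0.1653 -1.705 ] T [ 0.0924  0.0435 -0.009 ] q [ 0.4937  0.1039 -0.5209 -0.0011 -0.9519 -0.4938]
3.21 0.46 0.01 0 0 0.058; 3.23 0.27 0.01 0.001 0 0.058; 3.24 0.08 0.01 0 0 0.058; 3.23 -0.1 0.01 0 -0.001 0.058; 3.22 -0.29 0 0.001 0 0.058; 3.2 -0.48 0 0 -0.001 0.058; 3.17 -0.66 0 0.001 0 0.058; 3.13 -0.84 0 0 -0.001 0.059; 3.07 -1.03 0 0.001 0 0.058; 3 -1.2 0 0.001 -0.001 0.059
```

View pics/g4s.png

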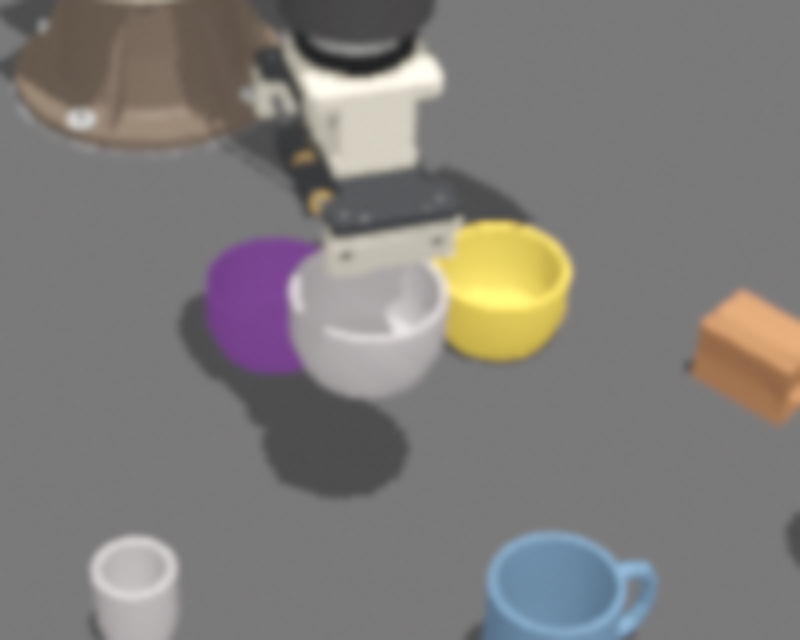

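The bowl is held level with a deep grip. I'll carry it over the large bowl.

Request:
carry_out --steps "3 0.4 0 0 0 0.058; 3.2 0.3 0 0 0 0.058; 3.2 0.1 0 0 0 0.058; 3.2 -0.1 0 0 0 0.058; 3.2 -0.3 0 0 0 0.058; 3.2 -0.5 0 0 0 0.058; 3.2 -0.7 0 0 0 0.058; 3 -0.8 0 0 0 0.058; 2.5 -0.9 0 0 0 0.058; 1.5 -0.6 0 0 0 0.03; 0 0 0 0 0 0"

```text
clock: 8.45
position: [0.4192, -0.2656, 0.153]
orientation: [-0.013, -0.477, 0.879, 0.008]
ft_force: [-0.2, 0.9, -1.4]
opening: 0.0038
```

```bash
python3 - <<'E'
from plan import *
st()
rows,p,Q=plan([.4288,-.2824,.12],Rdown(2.559),step=3.5); show(rows)
p=eyes.capture("top"); save(p,"g5t.png",(330,180,480,330),4)
E
```

```text
t 8.45 p [ 0.4192 -0.2656  0.153 ] az 2.566 z [-0.0309  0.0017 -0.9995] open 0.0038 F [-0.2272  0.9089 -1.4372] T [ 0.081  -0.0207 -0.0055] q [-0.1653  0.1685 -0.49    0.0042 -0.943  -0.4131]
0.42 -0.91 1.63 0.013 -0.008 0.003; 0.42 -0.88 1.64 0.014 -0.007 0.004
```

View pics/g5t.png

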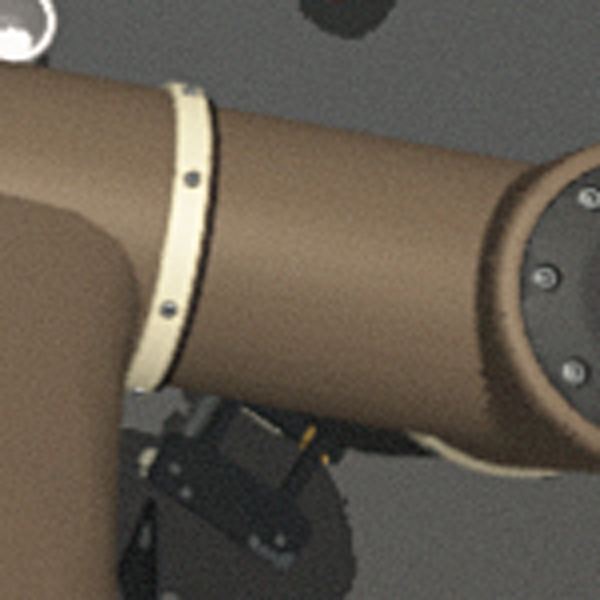

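Request:
carry_out --steps "0.4 -0.9 0.3 0.014 -0.008 0.003; 0.4 -0.9 0.7 0.014 -0.007 0.003; 0 0 0 0 0 0; 0 0 0 0 0 0"

```text
clock: 8.9
position: [0.4299, -0.2801, 0.1396]
orientation: [0.0, -0.477, 0.879, 0.0]
ft_force: [0.4, 0.3, -1.3]
opening: 0.0036
```

```bash
python3 - <<'E'
from plan import *
st()
rows,p,Q=plan([.4288,-.2824,.09],Rdown(2.559),step=2); show(rows)
p=eyes.capture("scene"); save(p,"g6s.png",(90,120,290,280),4)
E
```

```text
t 8.9 p [ 0.4299 -0.2801  0.1396] az 2.564 z [-0.0001  0.0004 -1.    ] open 0.0036 F [ 0.3564  0.3306 -1.3021] T [ 0.009   0.1418 -0.0271] q [-0.1946  0.1957 -0.489  -0.0005 -0.8863 -0.3823]
0.09 -0.01 1.65 0 0 0.002; 0.08 -0.01 1.66 0 0 0.002; 0.09 -0.02 1.65 0 0 0.001
```

View pics/g6s.png

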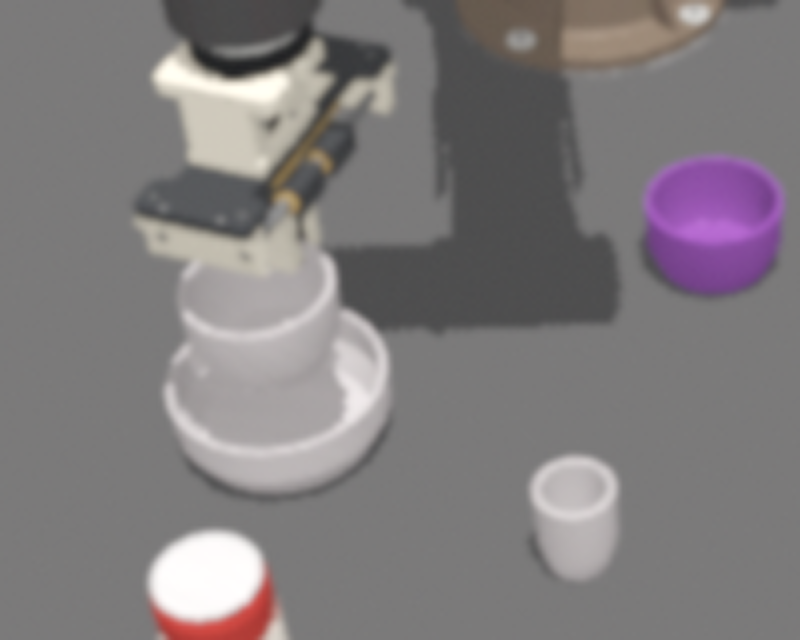

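The bowl is upright over the large one, at about (160,195) in the scene. Before lowering it I'll check the plan offset.

```bash
python3 - <<'E'
from loc import *
s=eyes.capture("scene")
z=.132
c=np.array([.4299,-.2801])+.047*np.array([.8356,-.5494]); print(c)
x=rimfit(s,proj(s,[*c,z]),.049,z); print(x)
x=rimfit(s,proj(s,[*x[0][:2],z]),.049,z); print(x)
x=rimfit(s,proj(s,[.463,-.305,.05]),.072,.05); print(x)
E
```

```text
[ 0.4692 -0.3059]
(array([ 0.4715, -0.3063,  0.0507]), 27, np.float64(0.0006945434673372372))
(array([ 0.4711, -0.3062,  0.0506]), 27, np.float64(0.0007009054486772498))
(array([ 0.4629, -0.3066,  0.0738]), 39, np.float64(0.0002971783000179917))
```

Offset is about 7 mm outward and 0 sideways, as planned. Lowering.

Request:
carry_out --steps "0.1 0 1.5 0 0 0.002; 0.1 0 1.7 0 0 0.002; 0 0 1.7 0 0 0; 0 0 0.8 0 0 0; 0 0 0 0 0 0"

```text
clock: 9.5
position: [0.431, -0.2803, 0.0837]
orientation: [0.002, -0.477, 0.879, -0.002]
ft_force: [-0.5, 0.3, -1.4]
opening: 0.0039
```

```bash
python3 - <<'E'
from plan import *
st()
rows,p,Q=plan([.4288,-.2824,.069],Rdown(2.559),step=1); show(rows)
E
```

```text
t 9.5 p [ 0.431  -0.2803  0.0837] az 2.564 z [ 0.0047 -0.0009 -1.    ] open 0.0039 F [-0.4907  0.2687 -1.4141] T [0.0519 0.0924 0.0161] q [-0.1943  0.268  -0.5529  0.     -0.7451 -0.383 ]
0.15 0.04 0.73 -0.002 0.001 0.003; 0.15 0.03 0.74 -0.002 0.001 0.002
```

Request:
carry_out --steps "0.1 0.1 0.7 -0.003 0.001 0.003; 0.1 0 0.6 -0.002 0.001 0.002; 0 0 0 0 0 0"

```text
clock: 9.8
position: [0.4301, -0.2815, 0.0713]
orientation: [0.0, -0.475, 0.88, -0.001]
ft_force: [-0.1, -0.1, -1.7]
opening: 0.0039
```

```bash
python3 - <<'E'
from plan import *
st()
E
```

```text
t 9.8 p [ 0.4301 -0.2815  0.0713] az 2.56 z [ 0.0013 -0.0006 -1.    ] open 0.0039 F [-0.0812 -0.1066 -1.7028] T [0.0601 0.1301 0.0217] q [-0.1969  0.2874 -0.563   0.0005 -0.7191 -0.385 ]
```

Request:
carry_out --steps "0 0 0.3 0 0 0; 0 0 0.1 0 0 0"

```text
clock: 10.0
position: [0.4305, -0.2817, 0.0676]
orientation: [0.001, -0.475, 0.88, -0.001]
ft_force: [0.1, -0.1, -0.7]
opening: 0.0038
```

Request:
carry_out --steps "0 0 0 0 0 0; 0 0 0 0 0 0; 0 0 0 0 0 0" --claw 1.0

```text
clock: 10.3
position: [0.4313, -0.282, 0.0683]
orientation: [0.001, -0.475, 0.88, -0.002]
ft_force: [0.7, 0.5, 0.1]
opening: 0.0096
```

```bash
python3 - <<'E'
from plan import *
st()
E
```

```text
t 10.3 p [ 0.4313 -0.282   0.0683] az 2.56 z [ 0.0038 -0.0015 -1.    ] open 0.0096 F [0.683  0.5362 0.0916] T [ 0.0863  0.0588 -0.0072] q [-0.1972  0.2923 -0.5656  0.0011 -0.7089 -0.3851]
```

Request:
carry_out --steps "0 0.1 -1 0 0 0; 0 0.1 -1.5 0 0 0; 0 0 -3 0 0 0; 0 0 -4 0 0 0; 0 0 -4 0 0 0; 0 0 -2 0 0 0; 0 0 0 0 0 0"

```text
clock: 11.0
position: [0.4281, -0.2808, 0.2344]
orientation: [0.002, -0.475, 0.88, -0.003]
ft_force: [0.4, -0.5, -1.3]
opening: 0.0099
```

```bash
python3 - <<'E'
from loc import *
from plan import st,plan,show,Rdown
st()
s=eyes.capture("scene"); save(s,"g7s.png",(90,120,290,280),4)
x=rimfit(s,proj(s,[.463,-.305,.05]),.072,.05); print(x)
x=rimfit(s,proj(s,[.470,-.307,.06]),.049,.06); print(x)
x=rimfit(s,proj(s,[.6235,-.138,.064]),.025,.064); print(x)
# cup grip: jaw azimuth choices
rows,p,Q=plan([.6235,-.138,.16],Rdown(2.559)); show(rows)
E
```

```text
t 11.0 p [ 0.4281 -0.2808  0.2344] az 2.561 z [ 0.0051 -0.0031 -1.    ] open 0.0099 F [ 0.3639 -0.4605 -1.2741] T [0.0421 0.0464 0.025 ] q [-0.1951  0.096  -0.3683  0.0022 -1.1009 -0.3868]
(array([ 0.4625, -0.3067,  0.0738]), 46, np.float64(0.00034028818799006905))Traceback (most recent call last):
  File "<stdin>", line 6, in <module>
  File "loc.py", line 20, in rimfit
    s=least_squares(f,[c0[0],c0[1],rad],loss="soft_l1",f_scale=0.001)
    return func(*args, **kwargs)
    vector_fun = VectorFunction(
        fun_wrapped,
    ...<6 lines>...
        workers=workers
    )
    self._update_fun()
    ~~~~~~~~~~~~~~~~^^
    self.f = self.fun_wrapped(xp_copy(self.x))
             ~~~~~~~~~~~~~~~~^^^^^^^^^^^^^^^^^
    return np.atleast_1d(self.fun(x))
                         ~~~~~~~~^^^
    return self.f(x, *self.args, **self.kwargs)
           ~~~~~~^^^^^^^^^^^^^^^^^^^^^^^^^^^^^^
  File "loc.py", line 19, in <lambda>
    f=lambda x:np.hypot(pts[:,0]-x[0],pts[:,1]-x[1])-x[2]
                        ~~~^^^^^
IndexError: too many indices for array: array is 1-dimensional, but 2 were indexed
```

View pics/g7s.png

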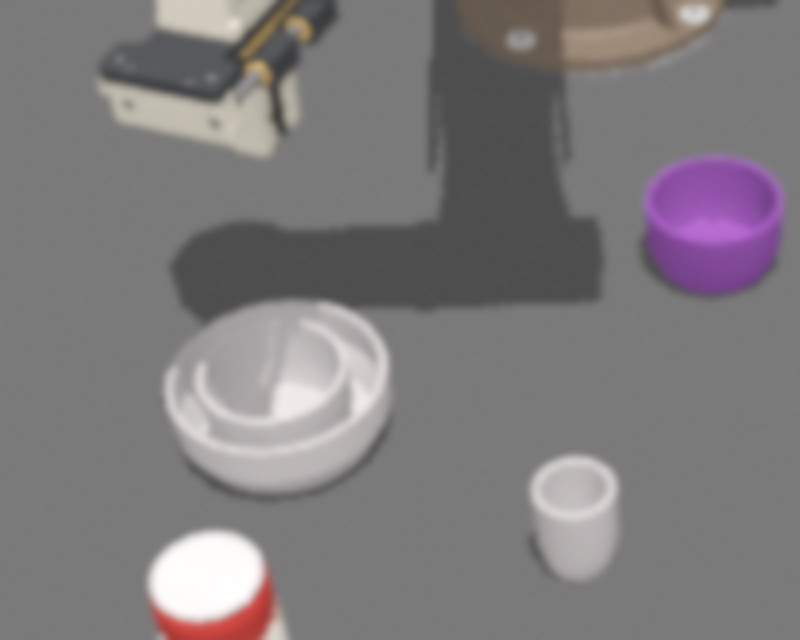

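The middle bowl sits level inside the large one, with its rim showing at (125,225)–(178,210) in the scene frame. Next is the cup. As a double-check, I'll take a top view once the arm has moved.

```bash
python3 - <<'E'
from plan import *
rows,p,Q=plan([.6235,-.138,.15],Rdown(2.7),step=4); show(rows)
E
```

```text
-3.24 -1.21 1.2 -0.001 0 -0.02; -3.21 -1.28 1.19 -0.001 0 -0.02; -3.19 -1.34 1.19 -0.001 0 -0.02; -3.16 -1.41 1.19 0 0 -0.02; -3.13 -1.47 1.19 -0.001 0 -0.02; -3.1 -1.54 1.19 0 0 -0.02; -3.07 -1.6 1.2 -0.001 0 -0.02
```

Request:
carry_out --steps "-3.2 -1.2 1 0 0 -0.02; -3.2 -1.3 1.2 0 0 -0.02; -3.2 -1.3 1.2 0 0 -0.02; -3.2 -1.4 1.2 0 0 -0.02; -3.1 -1.5 1.2 0 0 -0.02; -3 -1.5 1.2 0 0 -0.02; -2 -1 1 0 0 -0.02; 0 0 0 0 0 0; 0 0 0 0 0 0" --claw 7.0

```text
clock: 11.95
position: [0.6132, -0.1399, 0.1444]
orientation: [-0.003, -0.536, 0.844, 0.001]
ft_force: [-0.3, -0.8, 1.2]
opening: 0.0694
```

```bash
python3 - <<'E'
from plan import *
from loc import rimfit
st()
rows,p,Q=plan([.6235,-.138,.1],Rdown(2.7),step=3); show(rows)
t=eyes.capture("top"); save(t,"g8t.png",(280,140,460,300),4)
for c,rad,z in [((.463,-.305),.072,.05),((.4695,-.3073),.049,.06)]:
    try: print(rimfit(t,proj(t,[*c,z]),rad,z))
    except Exception as e: print("no")
E
```

```text
t 11.95 p [ 0.6132 -0.1399  0.1444] az 2.703 z [-0.0055 -0.0022 -1.    ] open 0.0694 F [-0.2678 -0.7618  1.2261] T [ 0.034   0.1054 -0.0456] q [ 0.0865  0.3684 -0.2267  0.0021 -0.9813 -0.5263]
-0.32 -0.44 2.22 0.002 -0.002 0.002; -0.31 -0.43 2.22 0.002 -0.002 0.001
(array([ 0.4628, -0.3044,  0.0727]), 126, np.float64(0.00026291464505313195))
(array([ 0.4686, -0.3074,  0.0501]), 124, np.float64(0.0007226965642823831))
```

View pics/g8t.png

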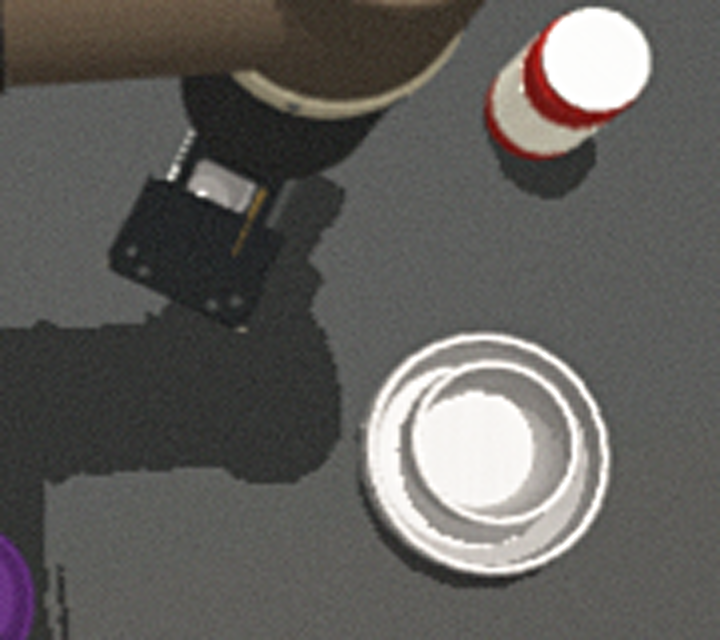

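Nesting step 1 is good. The middle-bowl centre is (0.4688,-0.3073), an offset of 6.5 mm. Now I'll descend on the cup.

Request:
carry_out --steps "-0.3 -0.5 0.5 0.003 -0.003 0.002; -0.3 -0.4 1.5 0.002 -0.002 0; 0 0 1.5 0 0 0; 0 0 1 0 0 0; 0 0 0 0 0 0"

```text
clock: 12.5
position: [0.6229, -0.1407, 0.0971]
orientation: [0.002, -0.534, 0.846, -0.001]
ft_force: [-0.0, 0.3, 0.4]
opening: 0.07
```

```bash
python3 - <<'E'
from plan import *
st()
rows,p,Q=plan([.6235,-.138,.073],Rdown(2.7),step=3); show(rows)
E
```

```text
t 12.5 p [ 0.6229 -0.1407  0.0971] az 2.696 z [ 0.0039  0.0012 -1.    ] open 0.07 F [-0.0477  0.3314  0.3866] T [0.0262 0.1424 0.0814] q [ 0.0825  0.4264 -0.2584 -0.0011 -0.882  -0.527 ]
-0.26 0.07 2.41 -0.003 0.003 -0.004
```

Request:
carry_out --steps "-0.3 0.1 1.5 -0.003 0.003 -0.004; 0 0 0.8 0 0 0; 0 0 0 0 0 0; 0 0 0 0 0 0"

```text
clock: 12.9
position: [0.6234, -0.1379, 0.0726]
orientation: [-0.0, -0.535, 0.845, -0.0]
ft_force: [-0.2, -0.5, 0.0]
opening: 0.07
```

```bash
python3 - <<'E'
from plan import *
st()
s=eyes.capture("scene"); save(s,"g9s.png",(150,140,350,300),4)
E
```

```text
t 12.9 p [ 0.6234 -0.1379  0.0726] az 2.7 z [-0.0001 -0.0006 -1.    ] open 0.07 F [-0.2347 -0.544   0.0375] T [ 0.0303  0.0445 -0.0028] q [ 0.0878  0.4556 -0.2784  0.0008 -0.837  -0.5299]
```

View pics/g9s.png

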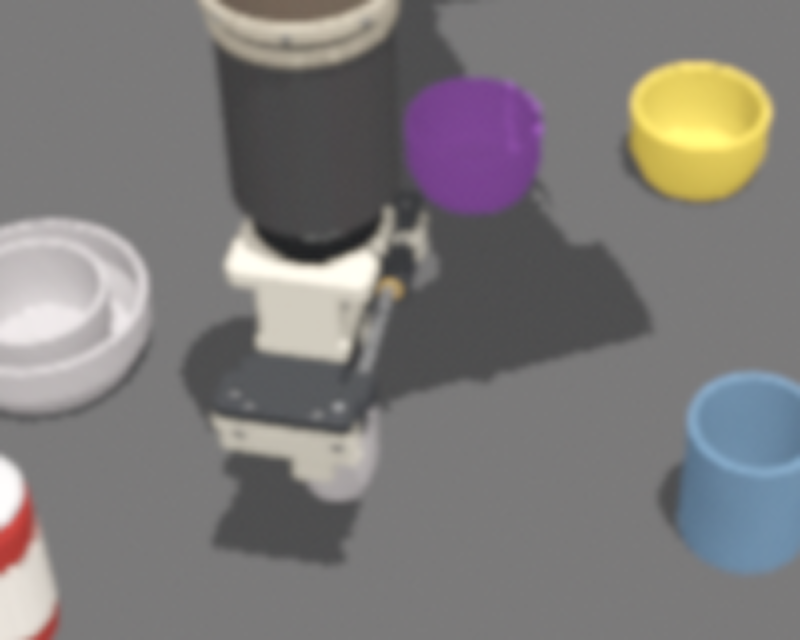

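Request:
carry_out --steps "0 0 -0.2 0 0 0; 0 0 0 0 0 0; 0 0 0 0 0 0; 0 0 0 0 0 0; 0 0 0 0 0 0" --claw 4.0 --newtons 20

```text
clock: 13.45
position: [0.6243, -0.1378, 0.0766]
orientation: [0.001, -0.535, 0.845, -0.001]
ft_force: [0.7, -0.3, -1.3]
opening: 0.0488
```

```bash
python3 - <<'E'
from plan import *
st()
E
```

```text
t 13.45 p [ 0.6243 -0.1378  0.0766] az 2.7 z [ 0.0028 -0.0004 -1.    ] open 0.0488 F [ 0.7076 -0.3335 -1.2684] T [-0.0269  0.1231  0.0155] q [ 0.0879  0.4507 -0.2753  0.0009 -0.842  -0.5298]
```

Request:
carry_out --steps "0 0 -1.5 0 0 0; 0 0 -3 0 0 0; 0 0 -3 0 0 0; 0 0 -2 0 0 0; 0 0 0 0 0 0"

```text
clock: 13.95
position: [0.6229, -0.1379, 0.1734]
orientation: [-0.001, -0.535, 0.845, 0.0]
ft_force: [0.7, 0.3, -1.3]
opening: 0.0483
```

```bash
python3 - <<'E'
from plan import *
st()
rows,p,Q=plan([.4688,-.3073,.17],Rdown(2.56),step=3.5); show(rows)
s=eyes.capture("scene"); save(s,"g10s.png",(150,140,350,300),3)
E
```

```text
t 13.95 p [ 0.6229 -0.1379  0.1734] az 2.7 z [-0.0011 -0.0005 -1.    ] open 0.0483 F [ 0.6968  0.3191 -1.3425] T [ 0.0234  0.0042 -0.0276] q [ 0.0878  0.3537 -0.1747  0.0005 -1.0435 -0.5298]
3.13 0.96 0.05 0 0 0.02; 3.15 0.89 0.05 0 0 0.02; 3.16 0.83 0.05 0 0 0.02; 3.18 0.77 0.06 0 0 0.02; 3.2 0.7 0.05 0 0 0.02; 3.21 0.64 0.06 0 -0.001 0.02; 3.22 0.57 0.05 0.001 0 0.02
```

View pics/g10s.png

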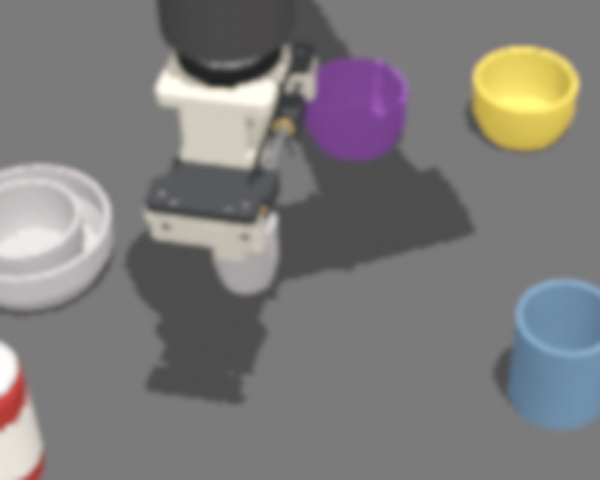

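The cup is lifted and upright at about (232,225). Carrying it.

Request:
carry_out --steps "3 1 0 0 0 0.02; 3.1 0.9 0 0 0 0.02; 3.2 0.8 0 0 0 0.02; 3.2 0.8 0 0 0 0.02; 3.2 0.7 0 0 0 0.02; 2.8 0.6 0 0 0 0.02; 2 0.4 0 0 0 0.02; 0 0 0 0 0 0; 0 0 0 0 0 0"

```text
clock: 14.9
position: [0.4669, -0.2955, 0.1609]
orientation: [-0.007, -0.472, 0.882, 0.007]
ft_force: [0.4, -0.3, -0.4]
opening: 0.0488
```

```bash
python3 - <<'E'
from plan import *
st()
rows,p,Q=plan([.4688,-.3073,.15],Rdown(2.56),step=3.5); show(rows)
E
```

```text
t 14.9 p [ 0.4669 -0.2955  0.1609] az 2.553 z [-0.0178  0.0052 -0.9998] open 0.0488 F [ 0.4429 -0.2512 -0.4412] T [0.0006 0.0009 0.0149] q [-0.2108  0.2435 -0.3661 -0.0017 -0.9797 -0.3766]
0.87 -0.83 1.09 0.018 -0.005 -0.007
```

Request:
carry_out --steps "0.9 -0.8 0.4 0.018 -0.005 -0.007; 0 0 0 0 0 0; 0 0 0 0 0 0"

```text
clock: 15.2
position: [0.4693, -0.3072, 0.1549]
orientation: [-0.0, -0.476, 0.879, -0.0]
ft_force: [-0.1, -0.4, -0.8]
opening: 0.0485
```

```bash
python3 - <<'E'
from plan import *
st()
rows,p,Q=plan([.4688,-.3073,.11],Rdown(2.56),step=2); show(rows)
s=eyes.capture("scene"); save(s,"g11s.png",(90,120,290,280),4)
E
```

```text
t 15.2 p [ 0.4693 -0.3072  0.1549] az 2.563 z [-0.0002 -0.0004 -1.    ] open 0.0485 F [-0.113  -0.36   -0.7634] T [ 0.0369  0.0544 -0.0071] q [-0.2304  0.2528 -0.3699  0.0005 -0.9481 -0.3485]
0.01 0.01 1.5 0 0 0.001; 0.01 0.01 1.5 0 0 0.001; 0.01 0.02 1.49 0 0 0.001
```

View pics/g11s.png

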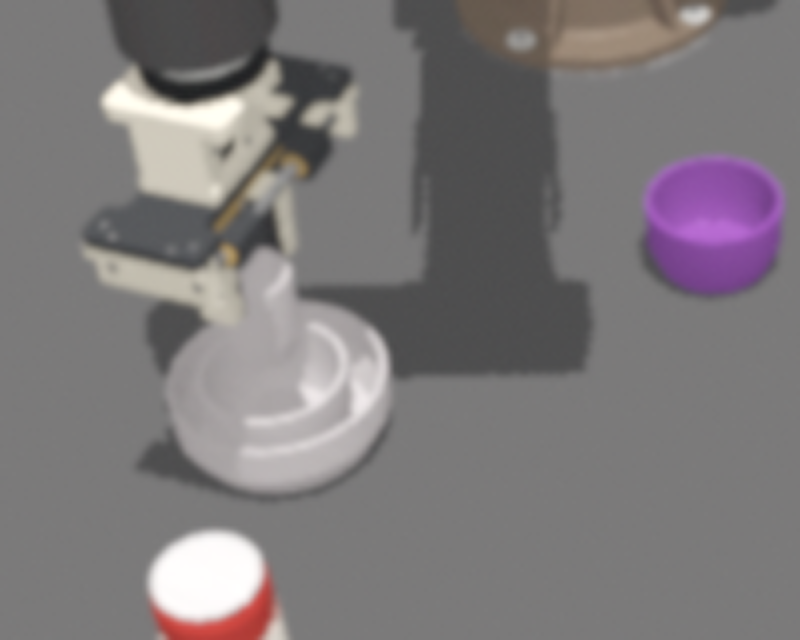

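Request:
carry_out --steps "0 0 1.5 0 0 0; 0 0 1.5 0 0 0; 0 0 1.5 0 0 0; 0 0 0.8 0 0 0; 0 0 0.3 0 0 0; 0 0 0 0 0 0"

```text
clock: 15.85
position: [0.472, -0.306, 0.0978]
orientation: [0.001, -0.478, 0.879, -0.001]
ft_force: [-1.2, 0.8, 0.0]
opening: 0.0483
```

```bash
python3 - <<'E'
from plan import *
st()
rows,p,Q=plan([.4688,-.3073,.0866],Rdown(2.56),step=2); show(rows)
E
```

```text
t 15.85 p [ 0.472  -0.306   0.0978] az 2.567 z [ 0.002  -0.0013 -1.    ] open 0.0483 F [-1.1549  0.8265  0.0476] T [ 0.0295  0.0803 -0.0088] q [-0.2267  0.3193 -0.4315  0.0011 -0.8177 -0.3487]
0.28 0.21 1.12 -0.002 0 0.007
```

Request:
carry_out --steps "0.3 0.2 0.5 -0.002 0 0.007; 0 0 0.5 0 0 0; 0 0 0 0 0 0"

```text
clock: 16.15
position: [0.4694, -0.3077, 0.0885]
orientation: [0.001, -0.475, 0.88, -0.001]
ft_force: [0.1, 0.0, -1.4]
opening: 0.049
```

```bash
python3 - <<'E'
from plan import *
st()
E
```

```text
t 16.15 p [ 0.4694 -0.3077  0.0885] az 2.56 z [ 0.0024 -0.0008 -1.    ] open 0.049 F [ 0.0502  0.0457 -1.3548] T [0.0431 0.1094 0.0294] q [-0.2314  0.3293 -0.4433  0.0003 -0.7956 -0.3508]
```

Request:
carry_out --steps "0 0 0.25 0 0 0; 0 0 0 0 0 0"

```text
clock: 16.35
position: [0.4696, -0.3079, 0.0861]
orientation: [0.001, -0.474, 0.88, -0.001]
ft_force: [0.1, 0.1, -0.8]
opening: 0.0485
```

Request:
carry_out --steps "0 0 0 0 0 0; 0 0 0 0 0 0; 0 0 0 0 0 0" --claw 6.5

```text
clock: 16.65
position: [0.47, -0.3081, 0.0867]
orientation: [0.001, -0.475, 0.88, -0.002]
ft_force: [0.3, 0.5, 0.0]
opening: 0.0637
```

Request:
carry_out --steps "0 0 -1 0 0 0; 0 0 -2 0 0 0; 0 0 -4 0 0 0; 0 0 -4 0 0 0; 0 0 -4 0 0 0; 0 0 0 0 0 0"

```text
clock: 17.25
position: [0.4689, -0.3083, 0.2458]
orientation: [0.001, -0.475, 0.88, -0.002]
ft_force: [0.1, -0.1, 0.2]
opening: 0.0647
```

```bash
python3 - <<'E'
from plan import *
st()
s=eyes.capture("scene"); save(s,"g12s.png",(90,120,290,280),4)
E
```

```text
t 17.25 p [ 0.4689 -0.3083  0.2458] az 2.56 z [ 0.003  -0.0027 -1.    ] open 0.0647 F [ 0.0974 -0.0577  0.1849] T [ 0.0023 -0.012   0.0174] q [-0.2315  0.1718 -0.2507  0.0021 -1.1448 -0.3507]
```

View pics/g12s.png

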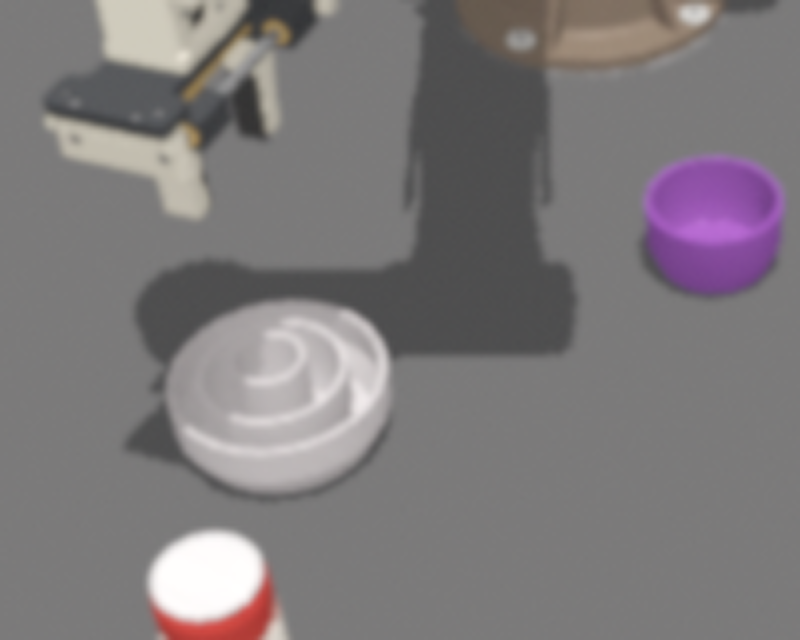

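All three bowls are nested and upright. Next I'll get the measure's pose from its top-face corners in the top picture.

```bash
python3 - <<'E'
from plan import *
t=eyes.capture("top")
c=np.array([(300,192),(190,250),(272,412),(383,352)])/6.+[90,180]-.4
w=np.array([onplane(t,u,.05) for u in c]); print(w)
print(w.mean(0),[np.linalg.norm(w[i]-w[(i+1)%4]) for i in range(4)])
a=(w[0]+w[1])/2-(w[2]+w[3])/2; print("long az",np.arctan2(a[1],a[0]),"from near to far")
s=eyes.capture("scene"); c=np.array([(320,155),(472,243),(400,305),(248,210)])/7.+[340,150]-.4
w=np.array([onplane(s,u,.05) for u in c]); print(w.mean(0)); a=w[1]+w[2]-w[0]-w[3]; print(np.arctan2(a[1],a[0]),[np.linalg.norm(w[i]-w[(i+1)%4]) for i in range(4)])
E
```

```text
[[0.5478 0.3348 0.05  ]
 [0.523  0.377  0.05  ]
 [0.4582 0.3384 0.05  ]
 [0.4832 0.2961 0.05  ]]
[0.503  0.3366 0.05  ] [np.float64(0.04894949821475188), np.float64(0.07538766177724397), np.float64(0.0491468284919456), np.float64(0.07525337913133785)]
long az 0.5387811039182749 from near to far
[0.5022 0.3357 0.05  ]
0.48831180446950606 [np.float64(0.076265021652771), np.float64(0.05229734863192543), np.float64(0.0772231914311673), np.float64(0.050073652369510564)]
```

Bowls done. Holding the measure upright needs the tool horizontal, so I'll fit the arm kinematics from logged poses and check which way the tool can tilt over the bowls.

```bash
cat > kin.py <<'E'
import numpy as np
from scipy.optimize import least_squares
from scipy.spatial.transform import Rotation as R
D=[([0.1916,-0.6472,0.2486],[-0.9949,0.3586,0.0119,0,-1.2241,-0.2881]),
([0.5099,-0.2389,0.249],[-0.0898,0.1732,-0.2409,0.0014,-1.1537,-0.4532]),
([0.4758,0.0533,0.1487],[0.5292,0.1231,-0.5595,0.0089,-0.88,-0.5006]),
([0.4769,0.039,0.0628],[0.4939,0.2512,-0.6471,-0.0003,-0.6723,-0.4935]),
([0.4192,-0.2656,0.153],[-0.1653,0.1685,-0.49,0.0042,-0.943,-0.4131]),
([0.4301,-0.2815,0.0713],[-0.1969,0.2874,-0.563,0.0005,-0.7191,-0.385]),
([0.6132,-0.1399,0.1444],[0.0865,0.3684,-0.2267,0.0021,-0.9813,-0.5263]),
([0.6234,-0.1379,0.0726],[0.0878,0.4556,-0.2784,0.0008,-0.837,-0.5299]),
([0.6229,-0.1379,0.1734],[0.0878,0.3537,-0.1747,0.0005,-1.0435,-0.5298]),
([0.4694,-0.3077,0.0885],[-0.2314,0.3293,-0.4433,0.0003,-0.7956,-0.3508]),
([0.4689,-0.3083,0.2458],[-0.2315,0.1718,-0.2507,0.0021,-1.1448,-0.3507])]
def fk(q,k):
    a1,a2,a3,h,d,L=k[:6]; a4=k[6] if len(k)>6 else 0
    phi=q[1]-q[2]
    Rf=R.from_euler('z',q[0])*R.from_euler('y',phi)   # x along forearm
    w=R.from_euler('z',q[0]).apply([a1+a2*np.sin(q[1]),d,h+a2*np.cos(q[1])])+Rf.apply([a3,0,a4])
    Rw=Rf*R.from_euler('x',-q[3])*R.from_euler('y',-q[4])  # x along tool
    # tool: z=along x ; y = az q1+q6+pi when down -> y0 = wrist +z at... 
    z=Rw.apply([1,0,0]); 
    B=R.from_matrix(np.array([[0,0,1],[0,1,0],[-1,0,0]],float))  # cols: tool x,y,z in wrist frame: x_t=-zw,y_t=yw,z_t=xw
    T=Rw*B*R.from_euler('z',k[7] if len(k)>7 else 0)*R.from_euler('z',-q[5])
    return w+z*L,T
def fit():
    def res(x):
        k=[x[0],x[1],x[2],x[3],x[4],0.0]
        return np.concatenate([fk(q,k)[0]-p for p,q in D])
    s=least_squares(res,[0,.4,.4,.3,-.19]); return s
if __name__=="__main__":
    s=fit(); print(s.x,np.abs(s.fun).max(),np.sqrt((s.fun**2).mean()))
    from h import r,rot
    st=r.sense(); k=[*s.x,0]
    p,T=fk(st["q"],k); M=rot(st["orientation"])
    print(p,st["position"]); print((T.inv()*M).as_rotvec())
E
python3 kin.py
```

```text
[-0.00090061  0.60298072  0.46376677 -0.15816402 -0.192322  ] 0.00980761135850361 0.0020343357901053453
[ 0.46747623 -0.3078174   0.23976112] [ 0.46615485 -0.3067853   0.23930456]
[-4.43162467e-17 -1.18016092e-16 -1.57079633e+00]
```

Request:
carry_out --steps "0 0 -1 0.14 0 0; 0 0 0 0.14 0 0; 0 0 0 0.14 0 0; 0 0 0 0 0 0" --claw 8.0

```text
clock: 17.8
position: [0.4593, -0.3045, 0.2351]
orientation: [0.093, -0.466, 0.862, -0.179]
ft_force: [-1.7, -0.7, 0.0]
opening: 0.0791
```

```bash
python3 - <<'E'
from kin import *
from h import r,rot
st=r.sense(); print(st["q"],st["position"])
p1=np.array(st["position"]); q1=st["q"]
def res(x):
    k=list(x)
    return np.concatenate([fk(q,k)[0]-p for p,q in D]+[ (fk(q1,k)[0]-p1)*3])
s=least_squares(res,[0,.6,.46,.16,-.19,.3,0]); print(s.x,np.abs(s.fun).max())
p,T=fk(q1,[*s.x,-np.pi/2]); print(p-p1,(T.inv()*rot(st["orientation"])).as_rotvec())
E
```

```text
[-0.12614418 -0.05792746 -0.72689817  0.34119954 -0.56244794 -0.71268823] [ 0.45930594 -0.30447917  0.23507502]
[ 0.0259502   0.60200157  0.43718626  0.30324091 -0.17886144  0.45409935
 -0.00419407] 0.06754234070020348
[-0.00462767 -0.01515347 -0.02251411] [-5.55111512e-17 -2.77555756e-17  0.00000000e+00]
```

```bash
cat >> kin.py <<'E'
def fk2(q,k):
    # a1,a2,a3,h,d1(shoulder),L,a4,d2 (wrist lateral after q4), e (tool offset along tool-plane z after q5)
    a1,a2,a3,h,d1,L,a4,d2,e=k
    phi=q[1]-q[2]
    R0=R.from_euler('z',q[0]); Rf=R0*R.from_euler('y',phi); R4=Rf*R.from_euler('x',-q[3]); R5=R4*R.from_euler('y',-q[4])
    B=R.from_matrix(np.array([[0,0,1],[0,1,0],[-1,0,0]],float))
    T=R5*B*R.from_euler('z',-np.pi/2-q[5])
    p=R0.apply([a1+a2*np.sin(q[1]),d1,h+a2*np.cos(q[1])])+Rf.apply([a3,0,a4])+R4.apply([0,d2,0])+R5.apply([L,0,e])
    return p,T
E
python3 - <<'E'
from kin import *
from h import r
st=r.sense()
p1=np.array(st["position"]); q1=st["q"]
for names,mask in [("d2",[0,1,1,1,1,1,0,1,0]),("d2 a4",[0,1,1,1,1,1,1,1,0]),("d2 e",[0,1,1,1,1,1,0,1,1]),("d2only",[0,1,1,1,0,1,0,1,0])]:
    m=np.array(mask,bool); x0=np.array([0,.6,.46,.16,-.1,.3,0,-.1,0])
    def full(x): k=np.zeros(9); k[m]=x; return k
    res=lambda x: np.concatenate([fk2(q,full(x))[0]-p for p,q in D]+[(fk2(q1,full(x))[0]-p1)])
    s=least_squares(res,x0[m]); print(names,full(s.x).round(4),np.abs(s.fun).max(),s.fun[-3:])
E
```

```text
d2 [ 0.      0.6015  0.4636  0.1988  0.      0.3559  0.     -0.1918  0.    ] 7.847707589953012e-05 [ 1.54042673e-05  2.63873168e-05 -1.47375363e-05]
d2 a4 [ 0.      0.6015  0.4637  0.1989  0.      0.356  -0.     -0.1918  0.    ] 7.802992142313947e-05 [ 1.47306722e-05  2.57366074e-05 -1.40740947e-05]
d2 e [ 0.000e+00  6.014e-01  4.636e-01  1.989e-01 -1.000e-04  3.560e-01
  0.000e+00 -1.917e-01  0.000e+00] 7.624290771762743e-05 [ 1.89250281e-05  3.01828644e-05 -1.81887882e-05]
d2only [ 0.      0.6015  0.4636  0.1989  0.      0.356   0.     -0.1918  0.    ] 7.891029839623975e-05 [ 1.43942398e-05  2.32733937e-05 -1.92889594e-05]
```

The kinematics now fit to 0.1 mm, with a 192 mm wrist offset after q4. I'll solve the IK for the final hold (tool horizontal) and for the grasp.

```bash
cat >> kin.py <<'E'
KK=[0,.6015,.4636,.1989,0,.356,0,-.1918,0]
LO=np.array([-3.07,-1.43,-1.02,-3.03,-3.05,-3.03]); HI=np.array([3.07,2.12,1.25,1.67,0,3.03])
def ik(P,M,q0):
    def res(q):
        p,T=fk2(q,KK); return np.concatenate([(p-P)*5,(T.inv()*R.from_matrix(M)).as_rotvec()])
    s=least_squares(res,np.clip(q0,LO+.01,HI-.01),bounds=(LO,HI)); return s.x,np.abs(s.fun).max()
def Rd(az):
    y=np.array([np.cos(az),np.sin(az),0]); z=np.array([0,0,-1.]); return np.stack([np.cross(y,z),y,z],1)
def Rh(psi,up,tilt=0):
    z=np.array([np.cos(psi),np.sin(psi),0]); x=np.array([0,0,1. if up else -1.]); return np.stack([x,np.cross(z,x),z],1)
E
python3 - <<'E'
from kin import *
np.set_printoptions(precision=3,suppress=True)
print("grasp")
for a in (.535+np.pi/2,.535-np.pi/2):
    for s in (-1.5,1.5):
        q,e=ik([.503,.336,.03],Rd(a),[.8,.3,-.5,0,-.8,s]); print(round(a,2),q,round(e,5))
print("final")
for up in (0,1):
  for psi in np.arange(-3.1,3.1,.4):
    best=None
    for q0 in ([-.6,.2,-.2,-1.5,-1.5,0],[-.6,.2,-.2,-1.5,-1.5,2.5],[-.6,.2,-.2,-1.5,-1.5,-2.5],[-.6,.5,-.2,1.5,-1.5,0],[-.6,.2,-.2,-3,-1.,0],[-.6,.2,-.2,-3,-1.,1.5],[-.6,.2,-.2,-3,-1.,-1.5]):
        q,e=ik([.463,-.305,.22],Rh(psi,up),q0)
        if e<1e-3:
            m=np.minimum(q-LO,HI-q).min()
            if best is None or m>best[0]: best=(m,q)
    if best: print(up,round(psi,2),best[1],"margin",round(best[0],2))
E
```

```text
grasp
2.11 [ 0.912  0.466 -0.391 -0.    -0.714 -1.947] 0.0
2.11 [ 0.564  0.359 -0.962  1.649 -0.     3.03 ] 0.24946
-1.04 [ 0.912  0.466 -0.391 -0.    -0.714  1.194] 0.0
-1.04 [ 0.912  0.466 -0.391 -0.    -0.714  1.194] 0.0
final
0 -3.1 [-0.124  0.986  0.164  0.224 -2.306  1.722] margin 0.74
0 -2.7 [ 0.022  0.896 -0.142  0.477 -2.053  1.806] margin 0.88
0 -2.3 [ 0.152  0.787 -0.476  0.714 -1.807  1.771] margin 0.54
0 -1.9 [ 0.232  0.67  -0.827  1.011 -1.61   1.633] margin 0.19
0 -0.3 [-1.398  0.583 -0.866 -2.04  -1.515  1.462] margin 0.15
0 0.1 [-1.329  0.529 -0.546 -1.696 -1.503  1.079] margin 0.47
0 0.5 [-1.221  0.6   -0.258 -1.457 -1.669  0.864] margin 0.76
0 0.9 [-1.094  0.704  0.014 -1.291 -1.893  0.736] margin 1.03
0 1.3 [-0.954  0.814  0.267 -1.17  -2.14   0.666] margin 0.91
0 1.7 [-0.799  0.913  0.48  -1.059 -2.384  0.658] margin 0.67
0 2.1 [-0.623  0.991  0.612 -0.877 -2.584  0.775] margin 0.47
0 2.5 [-0.417  1.037  0.575 -0.474 -2.632  1.15 ] margin 0.42
0 2.9 [-0.234  1.028  0.358 -0.012 -2.472  1.562] margin 0.58
1 -3.1 [-0.124  0.986  0.164  0.224 -2.306 -1.419] margin 0.74
1 -2.7 [ 0.022  0.896 -0.142  0.477 -2.053 -1.335] margin 0.88
1 -2.3 [ 0.152  0.787 -0.476  0.714 -1.807 -1.371] margin 0.54
1 -1.9 [ 0.232  0.67  -0.827  1.011 -1.61  -1.508] margin 0.19
1 -0.3 [-1.398  0.583 -0.866 -2.04  -1.515 -1.68 ] margin 0.15
1 0.1 [-1.329  0.529 -0.546 -1.696 -1.503 -2.063] margin 0.47
1 0.5 [-1.221  0.6   -0.258 -1.457 -1.669 -2.278] margin 0.75
1 0.9 [-1.094  0.704  0.014 -1.291 -1.893 -2.406] margin 0.62
1 1.3 [-0.954  0.814  0.267 -1.17  -2.14  -2.476] margin 0.55
1 1.7 [-0.799  0.913  0.48  -1.059 -2.384 -2.484] margin 0.55
1 2.1 [-0.623  0.991  0.612 -0.877 -2.584 -2.367] margin 0.47
1 2.5 [-0.417  1.037  0.575 -0.474 -2.632 -1.992] margin 0.42
1 2.9 [-0.234  1.028  0.358 -0.012 -2.472 -1.58 ] margin 0.58
```

Final hold chosen: tool horizontal, pointing to azimuth 0.9, with ample joint margin (over 0.6 rad even with the hole on the other end). Now to the measure, jaw azimuth 2.11.

```bash
python3 - <<'E'
from plan import *
st()
rows,p,Q=plan([.5,-.2,.24],Rdown(2.5)); show(rows); print()
rows,p,Q=plan([.515,.07,.23],Rdown(2.3),p,Q); show(rows); print()
rows,p,Q=plan([.503,.336,.15],Rdown(2.11),p,Q); show(rows)
E
```

```text
t 17.8 p [ 0.4593 -0.3045  0.2351] az 2.563 z [ 0.3267 -0.2213 -0.9188] open 0.0791 F [-1.6976 -0.7161  0.0344] T [ 0.7915  1.414  -0.0624] q [-0.1261 -0.0579 -0.7269  0.3412 -0.5624 -0.7127]
-3.65 0.64 -0.48 -0.135 0.002 0.02; -3.64 0.78 -0.39 -0.135 0.002 0.02; -3.63 0.89 -0.28 -0.136 0.002 0.02

-3.22 2.14 0.14 0 0 0.029; -3.16 2.23 0.14 0 0 0.029; -3.09 2.32 0.15 0 0 0.029; -3.02 2.4 0.14 0 0 0.028; -2.95 2.49 0.15 0 0 0.029; -2.88 2.57 0.14 0 0 0.028; -2.8 2.66 0.15 0 0 0.029

-2.4 2.95 1.14 0 0 0.027; -2.32 3.01 1.14 0 0 0.027; -2.24 3.07 1.15 0 0 0.027; -2.16 3.13 1.14 0 0 0.027; -2.07 3.19 1.15 0 0 0.027; -1.99 3.25 1.14 0 0 0.027; -1.89 3.3 1.15 0 0 0.028
```

Request:
carry_out --steps "-3.6 0.6 -0.5 -0.135 0 0.02; -3.6 0.8 -0.4 -0.135 0 0.02; -3.6 0.9 -0.3 -0.136 0 0.02; -3.2 2.1 0.1 0 0 0.03; -3.2 2.2 0.1 0 0 0.03; -3.1 2.3 0.1 0 0 0.03; -3 2.4 0.1 0 0 0.03; -3 2.5 0.1 0 0 0.03; -2.9 2.6 0.1 0 0 0.03; -2.8 2.6 0.1 0 0 0.03"

```text
clock: 18.8
position: [0.5029, 0.0833, 0.2199]
orientation: [-0.022, -0.347, 0.937, 0.018]
ft_force: [-0.3, 0.2, 0.5]
opening: 0.0799
```

```bash
python3 - <<'E'
from plan import *
st()
rows,p,Q=plan([.503,.336,.15],Rdown(2.11)); show(rows)
E
```

```text
t 18.8 p [0.5029 0.0833 0.2199] az 2.279 z [-0.0534  0.0183 -0.9984] open 0.0799 F [-0.256   0.21    0.4705] T [-0.0643 -0.2771  0.04  ] q [ 0.5178  0.1384 -0.3348 -0.0467 -1.1354 -1.3591]
-2.78 3.14 1.24 0.008 -0.005 0.028; -2.68 3.22 1.23 0.008 -0.006 0.028; -2.58 3.31 1.22 0.008 -0.005 0.028; -2.48 3.39 1.2 0.007 -0.006 0.029; -2.38 3.46 1.2 0.008 -0.005 0.028; -2.27 3.54 1.17 0.007 -0.006 0.029
```

Request:
carry_out --steps "-2.7 3 1 0.008 -0.005 0.028; -2.6 3.1 1 0.008 -0.006 0.028; -2.5 3.2 1 0.008 -0.005 0.028; -2.4 3.2 1 0.007 -0.006 0.028; -2.1 3 1 0.008 -0.005 0.028; -1.5 2 1 0.007 -0.006 0.028; 0 0 0 0 0 0; 0 0 0 0 0 0"

```text
clock: 19.6
position: [0.4995, 0.3179, 0.1491]
orientation: [-0.01, -0.267, 0.964, -0.004]
ft_force: [0.3, -0.1, 0.0]
opening: 0.0802
```

```bash
python3 - <<'E'
from plan import *
st()
rows,p,Q=plan([.503,.336,.1],Rdown(2.11),step=2.5); show(rows)
E
```

```text
t 19.6 p [0.4995 0.3179 0.1491] az 2.111 z [-0.0168 -0.0131 -0.9998] open 0.0802 F [ 0.2771 -0.0702  0.0342] T [-0.019  -0.0125 -0.0107] q [ 0.8935  0.3176 -0.2891 -0.0058 -0.9849 -1.9211]
-0.44 0.46 1.63 -0.001 -0.007 0; -0.44 0.46 1.63 -0.001 -0.007 0; -0.42 0.47 1.63 -0.001 -0.007 0.001
```

Request:
carry_out --steps "-0.6 0.7 1 -0.001 -0.011 0; -0.6 0.6 1.5 -0.001 -0.01 0; 0 0 1.5 0 0 0; 0 0 0 0 0 0; 0 0 0 0 0 0"

```text
clock: 20.1
position: [0.5024, 0.3305, 0.1071]
orientation: [-0.002, -0.266, 0.964, -0.001]
ft_force: [1.3, 0.7, 0.4]
opening: 0.0801
```

```bash
python3 - <<'E'
from plan import *
st()
rows,p,Q=plan([.503,.336,.031],Rdown(2.11),step=2.5); show(rows)
s=eyes.capture("scene"); save(s,"m1s.png",(310,110,470,240),5)
E
```

```text
t 20.1 p [0.5024 0.3305 0.1071] az 2.109 z [-0.0038 -0.0034 -1.    ] open 0.0801 F [1.2848 0.6677 0.4002] T [ 0.0601 -0.0325  0.0065] q [ 0.9059  0.3673 -0.3281 -0.0011 -0.8805 -1.9375]
-0.09 0.11 1.9 0 -0.001 0; -0.09 0.11 1.9 0 -0.001 0; -0.09 0.12 1.9 0 -0.002 0; -0.09 0.11 1.91 -0.001 -0.001 -0.001
```

View pics/m1s.png

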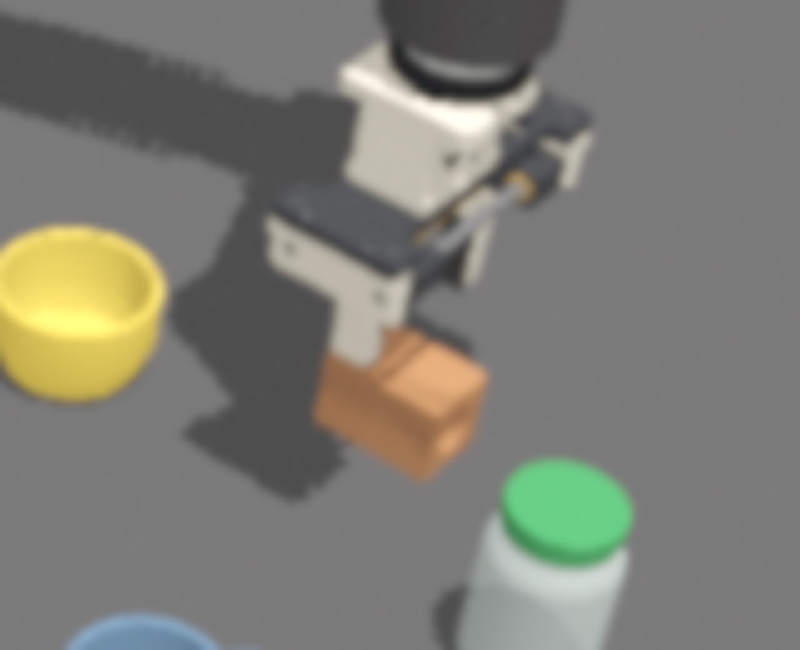

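The fingers straddle the measure, seen at about (390,185). The +x end shows a lit crescent inside a hole. Descending.

Request:
carry_out --steps "-0.3 0.4 1.5 0 -0.004 0; -0.1 0.1 1.9 0 -0.002 0; 0 0 1.9 0 0 0; 0 0 1 0 0 0; 0 0 0 0 0 0"

```text
clock: 20.65
position: [0.506, 0.337, 0.0479]
orientation: [0.004, -0.265, 0.964, 0.002]
ft_force: [-0.4, -0.5, -0.9]
opening: 0.0797
```

```bash
python3 - <<'E'
from plan import *
st()
rows,p,Q=plan([.503,.336,.031],Rdown(2.11),step=2.5); show(rows)
E
```

```text
t 20.65 p [0.506  0.337  0.0479] az 2.108 z [ 0.0064  0.0056 -1.    ] open 0.0797 F [-0.3926 -0.5332 -0.9012] T [-0.0487  0.0473 -0.0048] q [ 0.9096  0.4418 -0.3784  0.0024 -0.7423 -1.9453]
0.33 0.06 1.69 0.002 0.008 -0.002
```

Request:
carry_out --steps "0.3 0.1 1 0.002 0.008 0; 0 0 0.6 0 0 0; 0 0 0 0 0 0; 0 0 0 0 0 0"

```text
clock: 21.05
position: [0.5039, 0.3372, 0.0332]
orientation: [0.001, -0.265, 0.964, 0.0]
ft_force: [0.6, 0.5, 0.6]
opening: 0.0804
```

```bash
python3 - <<'E'
from plan import *
st()
E
```

```text
t 21.05 p [0.5039 0.3372 0.0332] az 2.108 z [ 0.0023  0.0015 -1.    ] open 0.0804 F [0.5818 0.5213 0.5959] T [0.0037 0.0346 0.0147] q [ 0.9121  0.4617 -0.3884  0.0013 -0.7181 -1.947 ]
```

Request:
carry_out --steps "0 0 0.05 0 0 0; 0 0 0.05 0 0 0; 0 0 0 0 0 0; 0 0 0 0 0 0; 0 0 0 0 0 0" --claw 4.0 --newtons 45

```text
clock: 21.55
position: [0.5043, 0.3378, 0.0333]
orientation: [0.002, -0.265, 0.964, 0.001]
ft_force: [1.8, -0.9, -1.7]
opening: 0.0497
```

Request:
carry_out --steps "0 0 -1 0 0 0; 0 0 -2 0 0 0; 0 0 -3 0 0 0; 0 0 -3 0 0 0; 0 0 -2 0 0 0; 0 0 0 0 0 0; 0 0 0 0 0 0"

```text
clock: 22.25
position: [0.5019, 0.3354, 0.1476]
orientation: [-0.001, -0.265, 0.964, -0.0]
ft_force: [-0.7, -0.5, -4.3]
opening: 0.0496
```

```bash
python3 - <<'E'
from plan import *
st()
F=[];T=[]
for i in range(16):
    s=eyes.capture("scene"); x=r.sense(); F.append(x["ft_force"]); T.append(x["ft_torque"])
F=np.array(F);T=np.array(T); print(F.mean(0),F.std(0),T.mean(0),T.std(0)/4)
s_,p,Rc=state()
# moment component about tool y (jaw axis)
print("T in tool",Rc.T@T.mean(0),"F tool",Rc.T@F.mean(0))
save(s,"m2s.png",(310,90,470,220),5)
E
```

```text
t 22.25 p [0.5019 0.3354 0.1476] az 2.107 z [-0.001  -0.0007 -1.    ] open 0.0496 F [-0.6733 -0.5272 -4.3025] T [ 0.0252  0.0107 -0.0316] q [ 0.9122  0.3258 -0.2829 -0.0004 -0.9633 -1.9469]
[ 0.0515  0.1051 -2.863 ] [0.4498 0.6451 0.4946] [ 0.0485 -0.0411 -0.007 ] [0.0056 0.0069 0.0087]
T in tool [-0.0207 -0.0601  0.007 ] F tool [-0.1019  0.066   2.8628]
```

View pics/m2s.png

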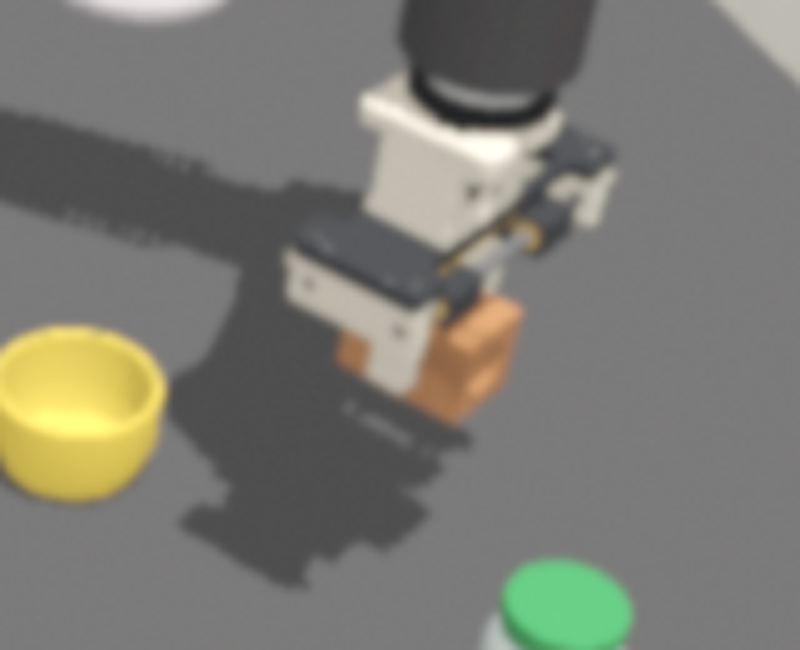

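By feel, the moment about the jaw axis is −0.060 N·m with 2.9 N hanging. That puts the balance point about 20 mm towards tool +x (the base-side end), so the hole is the far end. This agrees with the picture. I'll check the joint path of the tilt.

```bash
python3 - <<'E'
from kin import *
from plan import plan,show,Rdown,st
np.set_printoptions(precision=3,suppress=True)
q=[-.23,.17,-.25,0,-1.15,-.4]
for i in range(12):
    M=Rd(.9+np.pi/2)@R.from_rotvec([0,-np.pi/2*i/11,0]).as_matrix()
    q,e=ik([.458,-.311,.24],M,q); print(i,q,round(e,4))
st()
rows,p,Q=plan([.53,.07,.25],Rdown(2.25),step=4); show(rows); print()
rows,p,Q=plan([.458,-.311,.25],Rdown(2.47),p,Q,step=4); show(rows)
E
```

```text
0 [-0.243  0.166 -0.271 -0.    -1.134 -0.428] 0.0
1 [-0.337  0.166 -0.218 -0.148 -1.144 -0.275] 0.0
2 [-0.441  0.178 -0.164 -0.301 -1.178 -0.12 ] 0.0
3 [-0.55   0.202 -0.115 -0.452 -1.233  0.027] 0.0
4 [-0.657  0.237 -0.073 -0.595 -1.304  0.161] 0.0
5 [-0.758  0.282 -0.04  -0.726 -1.384  0.278] 0.0
6 [-0.848  0.334 -0.016 -0.845 -1.47   0.379] 0.0
7 [-0.925  0.394  0.001 -0.952 -1.559  0.464] 0.0
8 [-0.989  0.459  0.012 -1.048 -1.648  0.537] 0.0
9 [-1.04   0.529  0.019 -1.136 -1.737  0.6  ] 0.0
10 [-1.08   0.602  0.023 -1.218 -1.825  0.653] 0.0
11 [-1.107  0.677  0.025 -1.295 -1.913  0.699] 0.0
t 23.05 p [0.502 0.336 0.147] az 2.107 z [-0.001 -0.001 -1.   ] open 0.0502 F [ 0.186  0.129 -2.525] T [ 0.017 -0.038  0.018] q [ 0.912  0.327 -0.282  0.    -0.963 -1.947]
1.4 -3.03 -1.28 0 0 -0.018; 1.45 -3.01 -1.28 0 0 -0.018; 1.51 -2.98 -1.28 0 0 -0.018; 1.56 -2.95 -1.28 0 0 -0.018; 1.62 -2.92 -1.28 0 0 -0.018; 1.67 -2.89 -1.27 0 0 -0.018; 1.72 -2.87 -1.28 0 -0.001 -0.017; 1.76 -2.83 -1.27 -0.001 0 -0.018

2.95 -2.51 0 0 0 -0.022; 3.01 -2.45 0 0 0 -0.022; 3.06 -2.38 0 0 0 -0.022; 3.11 -2.31 0 0 0 -0.022; 3.16 -2.24 0 0 0 -0.022; 3.21 -2.17 0 0 0 -0.022; 3.26 -2.1 0 0 0 -0.022; 3.31 -2.03 0 0 0 -0.022; 3.35 -1.96 0 0 0 -0.022; 3.39 -1.88 0 0.001 0 -0.022
```

Request:
carry_out --steps "1 -2.2 -1.5 0 0 -0.018; 1.4 -3 -1.5 0 0 -0.018; 1.5 -3 -1.5 0 0 -0.018; 1.5 -3 -1.3 0 0 -0.018; 1.6 -2.9 -1.3 0 0 -0.018; 1.6 -2.9 -1.3 0 0 -0.018; 1.7 -2.9 -1.2 0 0 -0.018; 1.8 -2.8 -1 0 0 -0.018; 2.4 -2.6 0 0 0 -0.018"

```text
clock: 23.95
position: [0.5308, 0.0381, 0.2586]
orientation: [0.001, -0.348, 0.937, -0.001]
ft_force: [0.3, -0.2, -3.7]
opening: 0.0494
```

```bash
python3 - <<'E'
from plan import *
st()
rows,p,Q=plan([.458,-.311,.25],Rdown(2.47),step=4); show(rows)
E
```

```text
t 23.95 p [0.5308 0.0381 0.2586] az 2.282 z [ 0.0021 -0.0016 -1.    ] open 0.0494 F [ 0.2977 -0.2185 -3.716 ] T [ 0.0501 -0.0745  0.051 ] q [ 0.4421  0.1153 -0.2886  0.0025 -1.1656 -1.3024]
3.15 -2.41 0.1 0 0 -0.021; 3.2 -2.34 0.1 0 0 -0.021; 3.24 -2.28 0.1 0 0 -0.021; 3.29 -2.21 0.1 0 0 -0.021; 3.34 -2.14 0.1 -0.001 0 -0.021; 3.38 -2.06 0.1 0 0 -0.021; 3.42 -2 0.1 -0.001 0 -0.021; 3.46 -1.92 0.09 0 0 -0.02; 3.51 -1.85 0.1 -0.001 0 -0.021
```

Request:
carry_out --steps "3.1 -2.4 0 0 0 -0.021; 3.2 -2.3 0 0 0 -0.021; 3.2 -2.3 0 0 0 -0.021; 3.3 -2.2 0 0 0 -0.021; 3.3 -2.1 0 0 0 -0.021; 3.4 -2 0 0 0 -0.021; 3.2 -1.9 0 0 0 -0.021; 2.5 -1.5 0 0 0 -0.02; 1.5 -0.8 0 0 0 -0.02; 0 0 0 0 0 0; 0 0 0 0 0 0"

```text
clock: 25.05
position: [0.4613, -0.291, 0.261]
orientation: [0.003, -0.436, 0.9, -0.002]
ft_force: [-0.7, 0.8, -2.9]
opening: 0.0503
```

```bash
python3 - <<'E'
from plan import *
st()
Q=Rdown(2.47)@R.from_rotvec([0,-np.pi/2,0]).as_matrix()
rows,p,Q=plan([.458,-.311,.25],Q,step=4); show(rows)
E
```

```text
t 25.05 p [ 0.4613 -0.291   0.261 ] az 2.472 z [ 0.0076 -0.0004 -1.    ] open 0.0503 F [-0.739   0.7606 -2.9162] T [ 0.133  -0.0024 -0.0102] q [-0.2043  0.1334 -0.2602 -0.0012 -1.1697 -0.4643]
0.15 -0.08 0.09 0 -0.131 0.001; 0.16 -0.08 0.07 0 -0.13 0.001; 0.17 -0.08 0.05 0 -0.131 0.001; 0.17 -0.08 0.03 0 -0.13 0.001; 0.17 -0.08 0.01 0 -0.131 0; 0.17 -0.08 -0.02 -0.001 -0.13 0.001; 0.17 -0.08 -0.04 0 -0.131 0; 0.16 -0.08 -0.06 -0.001 -0.13 0.001; 0.15 -0.09 -0.08 0 -0.131 0.001; 0.14 -0.08 -0.1 -0.001 -0.13 0; 0.13 -0.09 -0.12 0 -0.131 0.001; 0.11 -0.08 -0.14 -0.001 -0.13 0
```

Request:
carry_out --steps "0.2 -0.1 0.1 0 -0.13 0; 0.2 -0.1 0.1 0 -0.13 0; 0.2 -0.1 0 0 -0.13 0; 0.2 -0.1 0 0 -0.13 0; 0.2 -0.1 0 0 -0.13 0; 0.2 -0.1 0 0 -0.13 0"

```text
clock: 25.65
position: [0.4657, -0.2961, 0.2611]
orientation: [0.357, -0.411, 0.822, 0.166]
ft_force: [-0.5, 1.5, -5.0]
opening: 0.0501
```

```bash
python3 - <<'E'
from plan import *
st()
Q=Rdown(2.47)@R.from_rotvec([0,-np.pi/2,0]).as_matrix()
rows,p,Q=plan([.458,-.311,.24],Q,step=4); show(rows)
E
```

```text
t 25.65 p [ 0.4657 -0.2961  0.2611] az 2.489 z [ 0.4504  0.5663 -0.6903] open 0.0501 F [-0.4812  1.4698 -4.9604] T [-2.5272  2.2643  0.1745] q [-0.7919  0.2813 -0.0194 -0.8092 -1.4487  0.3283]
0.45 -0.04 0.04 0.002 -0.127 0.004; 0.45 -0.04 -0.01 0.002 -0.127 0.005; 0.44 -0.05 -0.07 0.002 -0.127 0.005; 0.43 -0.05 -0.12 0.001 -0.127 0.004; 0.41 -0.05 -0.18 0.002 -0.127 0.005; 0.38 -0.05 -0.22 0.002 -0.127 0.004
```

Request:
carry_out --steps "0.5 0 0 0.002 -0.127 0.004; 0.5 0 0 0.002 -0.127 0.005; 0.4 0 -0.1 0.002 -0.127 0.005; 0.4 0 -0.1 0 -0.127 0.004; 0.4 0 -0.2 0.002 -0.127 0.005; 0.3 0 -0.2 0.002 -0.1 0.004; 0 0 0 0 0 0"

```text
clock: 26.35
position: [0.4565, -0.3119, 0.2395]
orientation: [0.636, -0.308, 0.637, 0.308]
ft_force: [-0.3, 0.3, -3.6]
opening: 0.0494
```

```bash
python3 - <<'E'
from plan import *
st()
Q=Rdown(2.47)@R.from_rotvec([0,-np.pi/2,0]).as_matrix()
rows,p,Q=plan([.458,-.311,.22],Q,step=2); show(rows)
t=eyes.capture("top"); save(t,"f1t.png",(330,170,490,330),5)
s=eyes.capture("scene"); save(s,"f1s.png",(60,80,260,280),4)
E
```

```text
t 26.35 p [ 0.4565 -0.3119  0.2395] az 2.471 z [ 0.6211  0.7837 -0.0014] open 0.0494 F [-0.3332  0.3241 -3.6126] T [-3.5853  3.0066  0.0176] q [-1.1089  0.6771  0.0261 -1.2926 -1.9146  0.6997]
1.95 -0.06 0.17 0.001 -0.001 0
```

View pics/f1t.png

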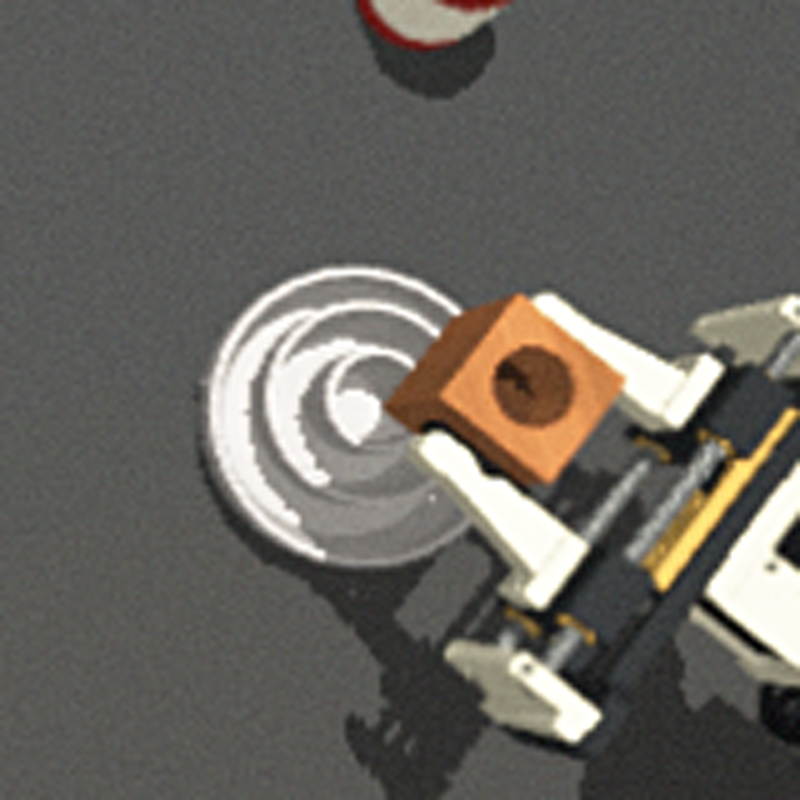

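View pics/f1s.png

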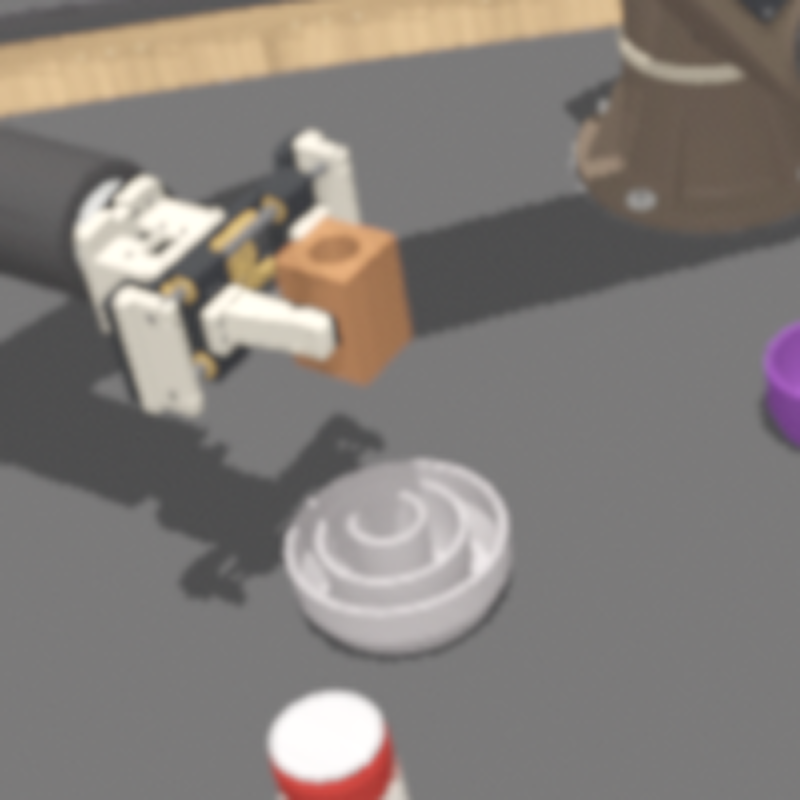

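The measure is upright with a real, shadowed hole facing up, at top-view (437,247). I'll check plan centring by triangulation and lower to about a hand's width above the rims.

```bash
python3 - <<'E'
from plan import *
from loc import rimfit
t=eyes.capture("top"); s=eyes.capture("scene")
print(onplane(t,(535/5+330-.4,385/5+170-.4),.2775), onplane(s,(335/4+60-.4,248/4+80-.4),.2775))
for c,rad,z in [((.463,-.305),.072,.05),((.4688,-.3073),.049,.06),((.4695,-.308),.025,.072)]:
    for cam in (t,s):
        try: print(rad,rimfit(cam,proj(cam,[*c,z]),rad,z))
        except Exception as e: print("no")
st()
Q=Rdown(2.47)@R.from_rotvec([0,-np.pi/2,0]).as_matrix()
rows,p,Q=plan([.458,-.311,.20],Q,step=2); show(rows)
E
```

```text
[ 0.4616 -0.3056  0.2775] [ 0.461  -0.3064  0.2775]
0.072 (array([ 0.4629, -0.3037,  0.0722]), 103, np.float64(0.00040224788621416596))
0.072 (array([ 0.4633, -0.3067,  0.0738]), 40, np.float64(0.0003416209521300076))
0.049 (array([ 0.4684, -0.3075,  0.0501]), 83, np.float64(0.0007211737086403672))
no
0.025 (array([ 0.4708, -0.3066,  0.0248]), 80, np.float64(0.0006611112751873007))
no
t 26.55 p [ 0.4576 -0.3118  0.2446] az 2.474 z [ 0.6194  0.785  -0.0097] open 0.0496 F [ 0.3674 -0.4465 -3.4601] T [-3.4214  2.7762 -0.0157] q [-1.1063  0.6659  0.0294 -1.2911 -1.9129  0.699 ]
1.49 0.02 0.04 0.001 -0.003 0.004; 1.48 0.02 0.04 0.001 -0.003 0.004; 1.49 0.02 0.04 0.002 -0.004 0.004
```

Request:
carry_out --steps "1.2 0 0 0 -0.003 0.004; 1.4 0 0 0 -0.003 0.004; 1 0 0 0 -0.003 0.004; 0.4 0 0 0 0 0; 0 0 0 0 0 0; 0 0 0 0 0 0; 0 0 0 0 0 0; 0 0 0 0 0 0"

```text
clock: 27.35
position: [0.4593, -0.311, 0.2055]
orientation: [0.634, -0.314, 0.637, 0.306]
ft_force: [1.6, 0.3, -2.4]
opening: 0.0495
```

```bash
python3 - <<'E'
from plan import *
st()
for i in range(6): t=eyes.capture("top")
st(); print(r.sense()["qvel"])
save(t,"f2t.png",(330,170,490,330),4)
s=eyes.capture("scene"); save(s,"f2s.png",(60,80,260,280),3)
for n in ("mug","jar","tin"):
    for c in (t,s):
        for d in models.pinpoint(n,c)[:1]: print(n,d["p"],towld(c,d["xyz"]))
E
```

```text
t 27.35 p [ 0.4593 -0.311   0.2055] az 2.478 z [ 0.6158  0.7879 -0.0096] open 0.0495 F [ 1.5791  0.2894 -2.4337] T [-3.5018  2.7762  0.0064] q [-1.0971  0.7274  0.026  -1.2731 -1.891   0.7603]
t 27.65 p [ 0.4592 -0.3109  0.2054] az 2.478 z [ 0.6158  0.7878 -0.0096] open 0.0497 F [ 0.1124 -0.6278 -2.719 ] T [-3.4633  2.8161  0.0548] q [-1.0971  0.7274  0.0258 -1.273  -1.891   0.7603]
[ 0.0001  0.0033  0.0011  0.0011 -0.0015 -0.0009]
mug 0.79 [ 0.7271  0.0924 -0.0004]
mug 0.92 [0.7226 0.0969 0.0003]
jar 0.62 [ 0.6841  0.3326 -0.0027]
jar 0.62 [ 0.6801  0.3283 -0.0002]
tin 0.67 [ 0.6857 -0.3527 -0.0082]
tin 0.73 [ 0.6851 -0.3569 -0.0003]
```

View pics/f2s.png

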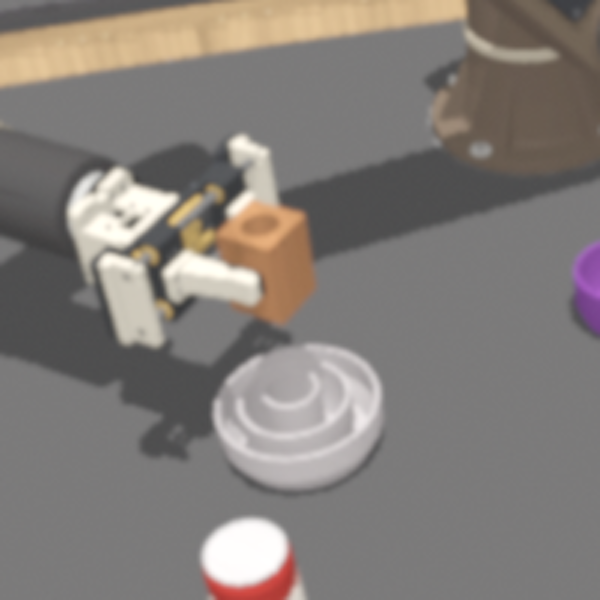

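View pics/f2t.png

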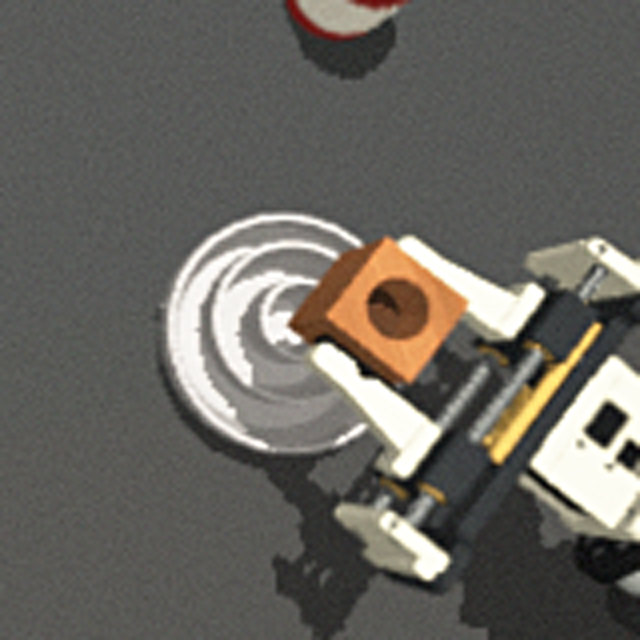

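The measure is still, hole up within about 1°, at z about 0.205 m and 2 mm off the large bowl's centre. The bowls are nested and the bystanders haven't moved. Handing in.

```bash
python3 -c "
from h import *
print(ticket.hand_in())"
```

```text
the job is handed in; nothing more can be done
None
```

The job is handed in: the three steel bowls are nested in size order, and the arm is holding the coffee measure hole up above them. It took about 28 s of the 70 s allowed. The hand-in reported no verdict.

- **Bowls:** I put the steel middle bowl into the large one, leaving the purple and yellow look-alikes alone, then set the small cup into the middle bowl. The last fits show the middle bowl about 6.5 mm off the large one's centre and the cup about 2–3 mm off the middle's. The limit is 24 mm for both, and all rims looked level.
- **Measure:** The hole is the end that faced away from the robot base. Feel and pictures agreed: the balance point was about 20 mm towards the base-side end, and the far end showed a real, lit hole.
- **Final pose:** The last reading put the measure's centre at a height of about 0.205 m, with a tilt of about 1°. Its bottom is about 95 mm above the cup's rim. Just before the last lowering it measured about 2 mm off the large bowl's centre. The arm was still, gripping at the 45 N setting.
- **Bystanders:** The mug, jar and tin were found within a few millimetres of where they started.

**Not as planned:**
- The first pinch on the middle bowl was only about 3 mm deep, so I set it down and gripped again. Setting it down pressed through the fingers with a peak wrist force of about 59 N, under the 120 N limit.
- In the final scene view the rim fits for the middle bowl and cup failed, because the arm and shadows were in the way. Those two checks rest on the top camera and the pictures.

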